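# Load the module test base from the flush tray

### The job

Switch the test base's isolator off by pushing its lever over to the robot's left; then take every power module out of the black tray by pressing its near end down so that the far end tips up to be gripped, and seat each flat on the pegs of a nest of its own. When all are fully seated, and not before, push the lever back over to on; leave everything else on the bench where it stands.

Things in the scene. Friction and masses are not known exactly. Their poses are not given: they have to be found in the camera images.
- module1: power module: plain aluminium block 98 x 56 x 20 mm (x, y, z), paper label on top, about 0.25 kg. At each short end a lip 6 mm long, 8 mm thick runs along the underside (110 mm over the lips) with a notch in its middle, 12 mm wide, 6 mm deep, for a peg. Origin: centre of the underside; x along the length, z up. Starts in a tray pocket, top flush with the tray; reads None if absent
- module2: power module identical to module1 in every way, in another pocket; any module may go in any nest, either way round; reads None if absent
- module3: power module identical to module1 in every way, in another pocket; any module may go in any nest, either way round; reads None if absent
- module4: power module identical to module1 in every way, in another pocket; any module may go in any nest, either way round; reads None if absent
- tray: black storage tray, fixed, 340 mm wide (y), 137 mm long (x), 55 mm high; origin at the centre of its underside, x pointing away from the robot. Four pockets side by side at y = 120, 40, -40 and -120 mm, each 113 x 59 mm (1.5 mm clearance all round a module), with walls 21 mm thick between them: no finger room around a module
- ledge (a point): point on the ledge edge of the pocket at y = 40 mm (same x and height in the other pockets). Beyond it the pocket floor is a ledge 20 mm below the tray's top; nearer the robot it drops to a well 49 mm below. A module's top pressed some 15 mm down, 40 mm from its middle at the near end, tips about this edge
- tilt_top (a point): point 25 mm above the tray's top, over the far part of the pocket at y = 40 mm: where a tipped module's far end stands. Tipped past about 25 degrees a module falls over by itself and stays leaning at about 34 degrees, near end down in the well; the sides of its far end then stand clear and can be gripped across the 56 mm width
- base: grey test base, fixed, deck 150 mm (x) x 386 mm (y), 30 mm high; origin at the centre of its underside, x away from the robot. Isolator on a ledge of equal height, 112 mm before the middle (-x); nests at y = 135, 45, -45, -135 mm, each with two steel pegs, 8 mm in diameter, 14 mm high (top 5 mm coned), 55 mm either side (x) of the nest's centre, that enter the notches of a module (2 mm clearance)
- nest1 (a point): centre of a nest, on the deck's surface (30 mm above the table), midway between its two pegs; axes as the base's. A module seated there has its origin at this point
- nest2 (a point): centre of a nest, on the deck's surface (30 mm above the table), midway between its two pegs; axes as the base's. A module seated there has its origin at this point
- nest3 (a point): centre of a nest, on the deck's surface (30 mm above the table), midway between its two pegs; axes as the base's. A module seated there has its origin at this point
- nest4 (a point): centre of a nest, on the deck's surface (30 mm above the table), midway between its two pegs; axes as the base's. A module seated there has its origin at this point
- isolator (a joint): angle of the isolator lever, rad: 0 = off, leaning to the robot's left (base's +y); 1.0 = on, leaning to its right (-y). It stays where it is left; a push of about 1 N at the ball moves it
- isolator_tip (a point): centre of the black ball, 26 mm across, ending the isolator's 80 mm lever (rod 10 mm thick). It swings in the base's y-z plane about an axis 22 mm above the deck: ball centre 92 mm above the deck and 38 mm to either side of the pivot at the ends of the swing, 102 mm up half-way. Housing: 50 x 70 x 25 mm (x, y, z)
- multimeter: yellow hand multimeter, 160 x 80 x 35 mm, lying behind the test base; not part of the job
- heatsink: finned aluminium heat sink, 60 x 80 x 30 mm, lying behind the tray; not part of the job
- spool: spool of solder wire, 64 mm across, 50 mm tall; not part of the job
- flux: amber bottle, 50 mm across, 110 mm tall; not part of the job
- screwdriver: screwdriver, 190 mm long; not part of the job
Things that resemble listed ones, but are neither listed nor needed, are in the scene too. Leave any yellow look-alike of the module4 alone.

How it is judged (in metres and radians):
On the way, in this order (a step that is already met when the one before it is completed fails the run):
1. the isolator lever is off (value of joint isolator below 0.15 rad), for 0.2 s.
2. every module is seated in a nest while the isolator is off (((horizontal distance between module1 and nest1 below 0.005 m and z of module1 in the frame of nest1 between -0.003 and 0.003 m and angle between the x axis of module1 and the x axis of nest1, either way round below 0.08 rad) or (horizontal distance between module1 and nest2 below 0.005 m and z of module1 in the frame of nest2 between -0.003 and 0.003 m and angle between the x axis of module1 and the x axis of nest2, either way round below 0.08 rad) or (horizontal distance between module1 and nest3 below 0.005 m and z of module1 in the frame of nest3 between -0.003 and 0.003 m and angle between the x axis of module1 and the x axis of nest3, either way round below 0.08 rad) or (horizontal distance between module1 and nest4 below 0.005 m and z of module1 in the frame of nest4 between -0.003 and 0.003 m and angle between the x axis of module1 and the x axis of nest4, either way round below 0.08 rad)) and ((horizontal distance between module2 and nest1 below 0.005 m and z of module2 in the frame of nest1 between -0.003 and 0.003 m and angle between the x axis of module2 and the x axis of nest1, either way round below 0.08 rad) or (horizontal distance between module2 and nest2 below 0.005 m and z of module2 in the frame of nest2 between -0.003 and 0.003 m and angle between the x axis of module2 and the x axis of nest2, either way round below 0.08 rad) or (horizontal distance between module2 and nest3 below 0.005 m and z of module2 in the frame of nest3 between -0.003 and 0.003 m and angle between the x axis of module2 and the x axis of nest3, either way round below 0.08 rad) or (horizontal distance between module2 and nest4 below 0.005 m and z of module2 in the frame of nest4 between -0.003 and 0.003 m and angle between the x axis of module2 and the x axis of nest4, either way round below 0.08 rad)) and ((horizontal distance between module3 and nest1 below 0.005 m and z of module3 in the frame of nest1 between -0.003 and 0.003 m and angle between the x axis of module3 and the x axis of nest1, either way round below 0.08 rad) or (horizontal distance between module3 and nest2 below 0.005 m and z of module3 in the frame of nest2 between -0.003 and 0.003 m and angle between the x axis of module3 and the x axis of nest2, either way round below 0.08 rad) or (horizontal distance between module3 and nest3 below 0.005 m and z of module3 in the frame of nest3 between -0.003 and 0.003 m and angle between the x axis of module3 and the x axis of nest3, either way round below 0.08 rad) or (horizontal distance between module3 and nest4 below 0.005 m and z of module3 in the frame of nest4 between -0.003 and 0.003 m and angle between the x axis of module3 and the x axis of nest4, either way round below 0.08 rad)) and ((horizontal distance between module4 and nest1 below 0.005 m and z of module4 in the frame of nest1 between -0.003 and 0.003 m and angle between the x axis of module4 and the x axis of nest1, either way round below 0.08 rad) or (horizontal distance between module4 and nest2 below 0.005 m and z of module4 in the frame of nest2 between -0.003 and 0.003 m and angle between the x axis of module4 and the x axis of nest2, either way round below 0.08 rad) or (horizontal distance between module4 and nest3 below 0.005 m and z of module4 in the frame of nest3 between -0.003 and 0.003 m and angle between the x axis of module4 and the x axis of nest3, either way round below 0.08 rad) or (horizontal distance between module4 and nest4 below 0.005 m and z of module4 in the frame of nest4 between -0.003 and 0.003 m and angle between the x axis of module4 and the x axis of nest4, either way round below 0.08 rad)) and angle between each of module1, module2, module3, module4's own z axis and vertical below 0.06 rad and value of joint isolator below 0.15 rad), for 0.3 s.
3. the isolator lever is on again with every module seated (((horizontal distance between module1 and nest1 below 0.005 m and z of module1 in the frame of nest1 between -0.003 and 0.003 m and angle between the x axis of module1 and the x axis of nest1, either way round below 0.08 rad) or (horizontal distance between module1 and nest2 below 0.005 m and z of module1 in the frame of nest2 between -0.003 and 0.003 m and angle between the x axis of module1 and the x axis of nest2, either way round below 0.08 rad) or (horizontal distance between module1 and nest3 below 0.005 m and z of module1 in the frame of nest3 between -0.003 and 0.003 m and angle between the x axis of module1 and the x axis of nest3, either way round below 0.08 rad) or (horizontal distance between module1 and nest4 below 0.005 m and z of module1 in the frame of nest4 between -0.003 and 0.003 m and angle between the x axis of module1 and the x axis of nest4, either way round below 0.08 rad)) and ((horizontal distance between module2 and nest1 below 0.005 m and z of module2 in the frame of nest1 between -0.003 and 0.003 m and angle between the x axis of module2 and the x axis of nest1, either way round below 0.08 rad) or (horizontal distance between module2 and nest2 below 0.005 m and z of module2 in the frame of nest2 between -0.003 and 0.003 m and angle between the x axis of module2 and the x axis of nest2, either way round below 0.08 rad) or (horizontal distance between module2 and nest3 below 0.005 m and z of module2 in the frame of nest3 between -0.003 and 0.003 m and angle between the x axis of module2 and the x axis of nest3, either way round below 0.08 rad) or (horizontal distance between module2 and nest4 below 0.005 m and z of module2 in the frame of nest4 between -0.003 and 0.003 m and angle between the x axis of module2 and the x axis of nest4, either way round below 0.08 rad)) and ((horizontal distance between module3 and nest1 below 0.005 m and z of module3 in the frame of nest1 between -0.003 and 0.003 m and angle between the x axis of module3 and the x axis of nest1, either way round below 0.08 rad) or (horizontal distance between module3 and nest2 below 0.005 m and z of module3 in the frame of nest2 between -0.003 and 0.003 m and angle between the x axis of module3 and the x axis of nest2, either way round below 0.08 rad) or (horizontal distance between module3 and nest3 below 0.005 m and z of module3 in the frame of nest3 between -0.003 and 0.003 m and angle between the x axis of module3 and the x axis of nest3, either way round below 0.08 rad) or (horizontal distance between module3 and nest4 below 0.005 m and z of module3 in the frame of nest4 between -0.003 and 0.003 m and angle between the x axis of module3 and the x axis of nest4, either way round below 0.08 rad)) and ((horizontal distance between module4 and nest1 below 0.005 m and z of module4 in the frame of nest1 between -0.003 and 0.003 m and angle between the x axis of module4 and the x axis of nest1, either way round below 0.08 rad) or (horizontal distance between module4 and nest2 below 0.005 m and z of module4 in the frame of nest2 between -0.003 and 0.003 m and angle between the x axis of module4 and the x axis of nest2, either way round below 0.08 rad) or (horizontal distance between module4 and nest3 below 0.005 m and z of module4 in the frame of nest3 between -0.003 and 0.003 m and angle between the x axis of module4 and the x axis of nest3, either way round below 0.08 rad) or (horizontal distance between module4 and nest4 below 0.005 m and z of module4 in the frame of nest4 between -0.003 and 0.003 m and angle between the x axis of module4 and the x axis of nest4, either way round below 0.08 rad)) and angle between each of module1, module2, module3, module4's own z axis and vertical below 0.06 rad and value of joint isolator above 0.85 rad), for 0.2 s.
At the end, for the whole second after the job is handed in: every module lies at rest in a nest of its own: origin within 5 mm of the nest's centre across and 3 mm in height, length along the nest's within 0.08 rad, tilt under 0.06 rad; isolator lever above 0.85 rad (all of step 3 and linear speed of each of module1, module2, module3, module4 below 0.02 m/s); the robot touches nothing.
It fails at once if a thing that is not part of the job is knocked away (more than 40 mm) (distance of any of multimeter, heatsink, spool, flux, screwdriver from where it was at the start of the episode above 0.04 m).
Of module1, module2, module3, module4 only 3 to 4 are there at a start; the rules pass over those that are not, and their reading is None.
At some moment in a run one of module1, module2, module3, module4 may be knocked a few centimetres aside while the robot is not near it.
Once in a run the grip may slacken for a moment while it holds something.
It also fails if it takes over 210 s, if anything falls off the work surface, if the arm or the gripper's body presses on something with over 40 N, if the wrist force passes 120 N, or if a joint passes its speed limit or range.

### The arm

A 6-joint arm with a two-finger parallel gripper is mounted at the origin on the work surface. World frame = base frame: x ahead of the robot, y to its left, z up, the work surface at z = 0. Lengths are in mm, angles in rad, forces in N, time in s.
With the tool pointing down it reaches from about 400 to 925 mm from the base axis. Payload 12.5 kg.
Tool frame: the origin (TCP) lies at the very end of the fingers, on their centre line; the grasp point (between the pads) lies grip_depth behind it (grip_depth is the distance from the TCP to the grasp point, in mm); z points along the fingers, y is the line along which they close (so a half turn about z gives the same grasp; the last joint's range is limited). The gripper opens to 95 mm and grips with 3 to 60 N. Pads are 20 mm wide; open, the fingers measure 119 mm over their backs; the gripper's body (75 mm by 180 mm) begins 59 mm behind the grasp point.
Start: joints at [1.204, 0.491, 1.559, -0, 1.092, -0.106], TCP at [161.141, 603.888, 214.661] pointing down, gripper open.
Joint ranges: [-3.1, 3.1], [-0.84, 2.19], [0.05, 2.79], [-1.13, 4.28], [0.06, 2.93], [-2.69, 2.69]. Speed limits (rad/s): [2.22, 2.22, 2.79, 3.14, 3.14, 3.14].

### API

Orientations are given as [roll, pitch, yaw] about the fixed x, y, z axes, in that order (R = Rz(yaw) Ry(pitch) Rx(roll)).
In Python, from cell import state, read_camera, job_done, grip_depth gives the robot as it stands.
- The arm moves only by the tool drive_tool, never from a script. Its argument "targets" is a list of rows, each an object with "jaw": the opening, from 0 (shut) to 1 (fully open); "travel": the shift along the tool's x, y, z in m, a list of three; "twist": the turn about the tool's z in rad. In form: [{"jaw": jaw, "travel": [tx, ty, tz], "twist": twist}, ...]. A call has 1 to 8 rows; each row is the pose to reach, as a shift and turn from the pose commanded when the call began, along the tool's axes at that moment; what a row does not reach only later rows make up. A row lasts 1/12 s, in which the tool goes at most 41.7 mm and 7.16 degrees, less where a joint would pass 70% of its speed; a pose out of reach is approached as far as the arm can. A call with a gripper value outside its range is refused whole. The fingers move at their own pace and stop on an object; the grip force is fixed at half the most. Time passes only in rows, so rows that repeat a pose let the fingers close. It gives the time, the measured TCP pose, the force, the opening and the grip force at its end, in the units of the state.
- state(): the state, without advancing time (a new reading comes with each control period).
- read_camera(name): name is "side" or "top"; returns a dict with "frame" (480x640x3 uint8, red, green, blue), "fx", "fy", "cx", "cy" (pixels), "R" (3x3) and "t" (3): a world point X has camera coordinates R X + t. Camera axes: x right, y down, z forward; pixel columns grow to the right and rows downward; lengths in mm; the calibration is good to about 2 mm. A picture is of the moment at which its call begins. There is no depth.
- job_done(): hands the job in; it is judged then, once.
The state is a dict: "t": time; "joints": joint angles; "qvel": joint speeds; "tau": joint torques, N m; "eef_pos": TCP position; "tcp_rot": TCP orientation; "ft_force": force on the tool from outside, world axes, zero at the start; "moment": the same for the moment, N m; "opening": opening from 0.0 (shut) to 1.0 (fully open); "grip_force": force on a finger pad.
Only numpy, scipy, OpenCV 4.12 (cv2) and the standard library are available. Lean on these libraries where they do the work, as an engineer would, in place of code of your own. Each camera call takes 0.05 s, during which the arm holds its last target. There are 200 camera calls.

## Working session

There is one attempt and no reset: what is moved stays moved. The work goes in short steps, Python scripts to look and compute and a tool call to move; the robot and the scene stay as the last step left them, time stands still between calls to the robot, and variables do not carry over. Pictures are saved under pics/ and viewed, at most 14 in all, crops included, and the job is handed in when it is done.

Besides the shell and the picture viewer there is one more tool, called by a JSON object that holds its "name" and its "arguments", one argument or row to a line. drive_tool: Moves the arm, as the interface text tells. Its arguments: {"type":"object","properties":{"targets":{"type":"array"}},"required":["targets"]}

```bash
ls; mkdir -p pics; python3 - <<'E'
from cell import *
import cv2
print(state(), grip_depth)
for n in("top","side"):
    c=read_camera(n); cv2.imwrite(f"pics/{n}0.png",c["frame"][:,:,::-1]); print(n,[c[k] for k in("fx","fy","cx","cy")],c["R"],c["t"])
E
```

```text
pics
{'t': 0.0, 'joints': array([ 1.20439377e+00,  4.91554410e-01,  1.55948453e+00,  1.55815820e-05,
        1.09167628e+00, -1.05576692e-01]), 'qvel': array([-2.05787883e-04, -7.46154069e-04,  2.34669672e-05,  8.47458846e-04,
        1.66067625e-05,  1.53797316e-04]), 'tau': array([ 2.05561182e-04, -6.12655950e+01, -2.58176279e+01,  6.92420150e-02,
        4.83175053e-02, -1.10248370e-04]), 'eef_pos': array([161.04263951, 603.63223514, 214.05286188]), 'tcp_rot': array([-3.14047779e+00, -1.32039232e-04,  2.88075953e+00]), 'ft_force': array([0.05412596, 0.43248673, 0.38537269]), 'moment': array([-0.02543991, -0.04296245, -0.02269419]), 'grip_force': 0.0, 'opening': 1.002284254576322} 18.8
top [602.8803435834255, 602.8803435834255, 321.86348221842815, 246.24038363702923] [[-0.00312212 -0.99998003 -0.00549534]
 [-0.9869079   0.00396737 -0.16123606]
 [ 0.16125464  0.00492    -0.98690057]] [  22.61473697  524.41820927 1452.32085981]
side [451.19457399144613, 451.19457399144613, 323.2442957153671, 244.52764050412998] [[ 0.92015144 -0.39130258 -0.01426952]
 [-0.23875628 -0.53180782 -0.81251208]
 [ 0.31034943  0.7510411  -0.58276968]] [-472.01376084  238.55592262  954.36994393]
```

View pics/top0.png

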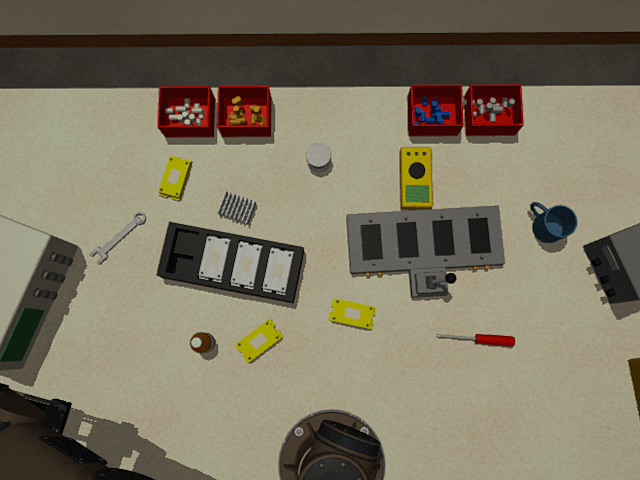

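View pics/side0.png

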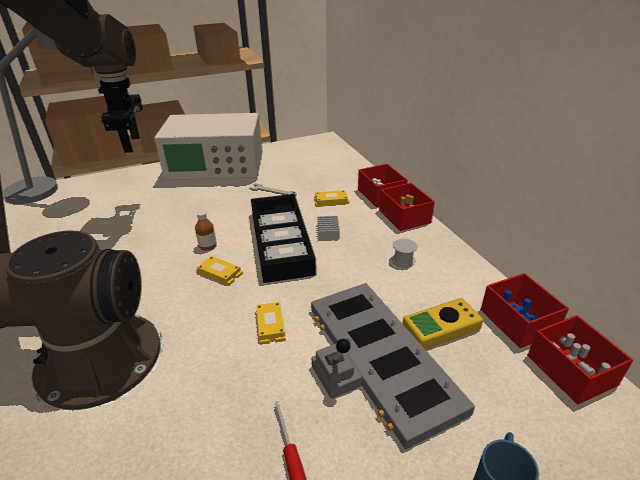

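Top view: three aluminium modules in the tray at (214,258), (249,264), (281,270), with the fourth pocket at (182,252) empty. The yellow look-alikes are at (175,177), (260,341) and (353,314). Nests (dark patches) are at (371,242), (407,240), (443,238), (479,236), and the lever ball is at (451,278), leaning right (on). I'll measure these next.

```bash
cat > h.py <<'E'
from cell import *
import cv2, numpy as np
def ray(c,px):
    R=np.array(c["R"]);t=np.array(c["t"])
    d=R.T@np.array([(px[0]-c["cx"])/c["fx"],(px[1]-c["cy"])/c["fy"],1]); return -R.T@t,d
def onz(c,px,z):
    o,d=ray(c,px); return o+d*(z-o[2])/d[2]
def tri(c1,p1,c2,p2):
    o1,d1=ray(c1,p1);o2,d2=ray(c2,p2)
    s=np.linalg.lstsq(np.c_[d1,-d2],o2-o1,rcond=None)[0]
    a,b=o1+s[0]*d1,o2+s[1]*d2; return (a+b)/2,np.linalg.norm(a-b)
def proj(c,X):
    p=np.array(c["R"])@X+np.array(c["t"]); return np.array([c["fx"]*p[0]/p[2]+c["cx"],c["fy"]*p[1]/p[2]+c["cy"]])
def blobs(m,lo,hi):
    cs,_=cv2.findContours(m.astype(np.uint8),cv2.RETR_EXTERNAL,cv2.CHAIN_APPROX_NONE)
    return [k for k in cs if lo<cv2.contourArea(k)<hi]
E
python3 - <<'E'
from h import *
c=read_camera("top");s=read_camera("side")
f=c["frame"].astype(int);V=f.max(2);S=V-f.min(2)
def roi(m,x0,y0,x1,y1):
    r=np.zeros(m.shape,bool);r[y0:y1,x0:x1]=1;return m&r
for k in blobs(roi((V<65),350,212,498,265),300,2000):
    (u,v),wh,a=cv2.minAreaRect(k); print("nest",u,v,wh,a,onz(c,(u,v),30).round(1))
for k in blobs(roi(V>110,190,228,300,300),300,3000):
    (u,v),wh,a=cv2.minAreaRect(k);M=cv2.moments(k);print("mod",u,v,M["m10"]/M["m00"],M["m01"]/M["m00"],wh,a,onz(c,(u,v),55).round(1))
m=roi((V<75)&(S<40),150,215,310,310);k=max(blobs(m,2000,99999),key=cv2.contourArea);print("tray",cv2.minAreaRect(k))
b=cv2.boxPoints(cv2.minAreaRect(k));print([onz(c,p,55).round(0) for p in b])
for k in blobs(roi(V<50,440,268,460,290),40,400): print("ball top",cv2.minEnclosingCircle(k))
g=s["frame"].max(2)
for k in blobs(roi(g<50,330,335,357,356),40,400): print("ball side",cv2.minEnclosingCircle(k))
im=c["frame"][205:315,150:510,::-1]
cv2.imwrite("pics/crop1.png",cv2.resize(im,None,fx=2.2,fy=2.2,interpolation=cv2.INTER_CUBIC))
E
```

```text
nest 371.1029357910156 241.83822631835938 (35.740570068359375, 19.711002349853516) 85.60128784179688 [ 537.2 -102.5   30. ]
nest 407.13702392578125 239.57505798339844 (35.56145477294922, 19.491661071777344) 85.03025817871094 [ 542.6 -192.7   30. ]
nest 443.0038146972656 237.5431671142578 (35.994606018066406, 19.9248104095459) 85.03025817871094 [ 547.4 -282.6   30. ]
nest 478.7507019042969 235.13148498535156 (35.906883239746094, 19.994794845581055) 83.9909896850586 [ 553.2 -372.3   30. ]
mod 277.21087646484375 270.6233825683594 277.35349010824933 269.7467338559164 (23.227680206298828, 44.49826431274414) 11.888657569885254 [462.5 130.   55. ]
mod 245.28053283691406 264.95257568359375 245.43466068424004 263.94484950458025 (23.140941619873047, 44.37989044189453) 12.200469017028809 [476.8 208.3  55. ]
mod 213.6639404296875 258.3032531738281 213.7227307398932 257.2210144927536 (23.41927146911621, 44.60540771484375) 13.240520477294922 [493.6 286.2  55. ]
mod 252.0 236.5 268.40534335211856 233.80317261532036 (17.0, 94.0) 90.0 [547.5 193.   55. ]
tray ((230.56417846679688, 262.1661682128906), (140.38914489746094, 57.29629898071289), 10.885527610778809)
[array([448., 425.,  55.]), array([588., 404.,  55.]), array([520.,  62.,  55.]), array([382.,  88.,  55.])]
ball top ((450.0, 278.0), 5.385264873504639)
ball side ((342.3333435058594, 345.5), 7.236189842224121)
```

View pics/crop1.png

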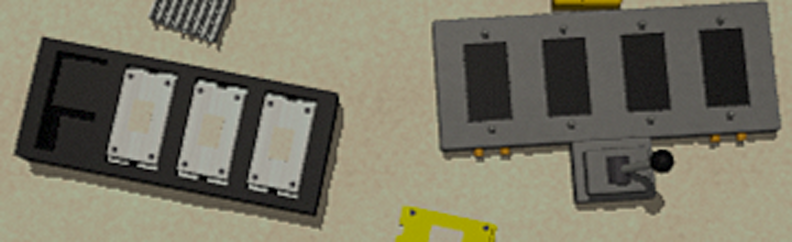

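```bash
cat >> h.py <<'E'
def go(*tgts,start=None):
    "chained: prints travel (tool axes, m) and twist from each pose (x,y,z,psi) to the next"
    s=state(); p=np.r_[s["eef_pos"],s["tcp_rot"][2]] if start is None else np.array(start,float)
    for g in tgts:
        g=np.array(g,float); d=g-p; a=p[3]; c,sn=np.cos(a),np.sin(a)
        tw=-(d[3]+np.pi)%(2*np.pi)-np.pi if 0 else (-d[3]+np.pi)%(2*np.pi)-np.pi
        print(g.round(1),"travel",(np.array([d[0]*c+d[1]*sn, d[0]*sn-d[1]*c, -d[2]])/1000).round(4),"twist",round(tw,3),"rows",int(max(np.ceil(np.linalg.norm(d[:3])/41.7),np.ceil(abs(tw)/.124))))
        p=g
E
python3 - <<'E'
from h import *
c=read_camera("top");s=read_camera("side")
X,e=tri(c,(450,278),s,(342.3,345.5));print(X,e,onz(c,(450,278),122),onz(s,(342.3,345.5),122))
u=np.array([.9982,.0592]);v=np.array([-.0592,.9982]);d=X[:2]-[545.1,-237.5];print(d@u,d@v)
go((480,250,215,2.945),(440,-345,215,3.2008))
E
```

```text
[ 434.89870403 -276.58714486  124.05206726] 0.8963365301927044 [ 435.55683582 -277.14597243  122.        ] [ 435.2377309  -274.87653414  122.        ]
-112.3168926092373 -32.49287127565167
[480.  250.  215.    2.9] travel [-0.3993 -0.2596 -0.0005] twist -0.064 rows 12
[ 440.  -345.   215.     3.2] travel [-0.077  -0.5914 -0.    ] twist -0.256 rows 15
```

{"name": "drive_tool", "arguments": {
  "targets": [
    {"jaw":0,"travel":[-0.2,-0.13,0],"twist":-0.032},
    {"jaw":0,"travel":[-0.2,-0.13,0],"twist":-0.032},
    {"jaw":0,"travel":[-0.2,-0.13,0],"twist":-0.032},
    {"jaw":0,"travel":[-0.2,-0.13,0],"twist":-0.032},
    {"jaw":0,"travel":[-0.2,-0.13,0],"twist":-0.032},
    {"jaw":0,"travel":[-0.2,-0.13,0],"twist":-0.032},
    {"jaw":0,"travel":[-0.2,-0.13,0],"twist":-0.032}
  ]
}}

```text
t: 0.88
eef_pos: [323.7, 423.5, 214.8]
tcp_rot: [-3.141, 0.001, 2.909]
ft_force: [-0.8, 0.6, 0.1]
opening: 0.565
grip_force: 0.0
```

{"name": "drive_tool", "arguments": {
  "targets": [
    {"jaw":0,"travel":[-0.2,-0.13,0],"twist":-0.032},
    {"jaw":0,"travel":[-0.2,-0.13,0],"twist":-0.032},
    {"jaw":0,"travel":[-0.2,-0.13,0],"twist":-0.032},
    {"jaw":0,"travel":[-0.2,-0.13,0],"twist":-0.032},
    {"jaw":0,"travel":[-0.2,-0.13,0],"twist":-0.032},
    {"jaw":0,"travel":[-0.2,-0.13,0],"twist":-0.032},
    {"jaw":0,"travel":[-0.2,-0.13,0],"twist":-0.032}
  ]
}}

```text
t: 1.47
eef_pos: [489.4, 251.6, 214.5]
tcp_rot: [-3.142, 0.001, 2.941]
ft_force: [-0.0, -0.8, 0.0]
opening: 0.074
grip_force: 0.0
```

{"name": "drive_tool", "arguments": {
  "targets": [
    {"jaw":0,"travel":[-0.04,-0.29,0],"twist":-0.256},
    {"jaw":0,"travel":[-0.04,-0.29,0],"twist":-0.256},
    {"jaw":0,"travel":[-0.04,-0.29,0],"twist":-0.256},
    {"jaw":0,"travel":[-0.04,-0.29,0],"twist":-0.256},
    {"jaw":0,"travel":[-0.04,-0.29,0],"twist":-0.256},
    {"jaw":0,"travel":[-0.04,-0.29,0],"twist":-0.256},
    {"jaw":0,"travel":[-0.04,-0.29,0],"twist":-0.256},
    {"jaw":0,"travel":[-0.04,-0.29,0],"twist":-0.256}
  ]
}}

```text
t: 2.13
eef_pos: [468.4, -41.4, 214.8]
tcp_rot: [-3.141, 0.0, -3.085]
ft_force: [-0.3, 0.9, -0.6]
opening: 0.003
grip_force: 0.0
```

```bash
python3 - <<'E'
from h import *
print(state()["t"]); 
go((437,-328,215,3.2008),(437,-328,112,3.2008))
E
```

```text
2.1333
[ 437.  -328.   215.     3.2] travel [ 4.750e-02 -2.844e-01 -2.000e-04] twist -0.003 rows 7
[ 437.  -328.   112.     3.2] travel [-0.     0.     0.103] twist 0.0 rows 3
```

{"name": "drive_tool", "arguments": {
  "targets": [
    {"jaw":0,"travel":[0.0475,-0.2844,0],"twist":0},
    {"jaw":0,"travel":[0.0475,-0.2844,0],"twist":0},
    {"jaw":0,"travel":[0.0475,-0.2844,0],"twist":0},
    {"jaw":0,"travel":[0.0475,-0.2844,0],"twist":0},
    {"jaw":0,"travel":[0.0475,-0.2844,0],"twist":0},
    {"jaw":0,"travel":[0.0475,-0.2844,0],"twist":0},
    {"jaw":0,"travel":[0.0475,-0.2844,0],"twist":0},
    {"jaw":0,"travel":[0.0475,-0.2844,0],"twist":0}
  ]
}}

```text
t: 2.8
eef_pos: [438.0, -329.1, 214.3]
tcp_rot: [-3.14, 0.001, -3.086]
ft_force: [-0.9, 0.6, 0.4]
opening: 0.002
grip_force: 0.0
```

{"name": "drive_tool", "arguments": {
  "targets": [
    {"jaw":0,"travel":[0,0,0.103],"twist":0},
    {"jaw":0,"travel":[0,0,0.103],"twist":0},
    {"jaw":0,"travel":[0,0,0.103],"twist":0},
    {"jaw":0,"travel":[0,0,0.103],"twist":0}
  ]
}}

```text
t: 3.13
eef_pos: [437.1, -322.0, 107.8]
tcp_rot: [3.136, -0.005, -3.082]
ft_force: [-0.6, 1.3, -0.6]
opening: 0.003
grip_force: 0.0
```

{"name": "drive_tool", "arguments": {
  "targets": [
    {"jaw":0,"travel":[0,0.015,0.103],"twist":0},
    {"jaw":0,"travel":[0,0.03,0.0],"twist":0},
    {"jaw":0,"travel":[0,0.045,0.0],"twist":0},
    {"jaw":0,"travel":[0,0.06,0.0],"twist":0},
    {"jaw":0,"travel":[0,0.075,0.0],"twist":0},
    {"jaw":0,"travel":[0,0.085,0.0],"twist":0},
    {"jaw":0,"travel":[0,0.09,0.0],"twist":0},
    {"jaw":0,"travel":[0,0.09,0.0],"twist":0}
  ]
}}

```text
t: 3.8
eef_pos: [433.0, -233.4, 113.5]
tcp_rot: [-3.139, 0.003, -3.081]
ft_force: [0.1, -0.0, -0.4]
opening: 0.005
grip_force: 0.0
```

```bash
python3 - <<'E'
from h import *
c=read_camera("top");s=read_camera("side");print(state()["t"],state()["eef_pos"],state()["ft_force"])
a=cv2.resize(s["frame"][300:420,270:430],None,fx=3,fy=3);b=cv2.resize(c["frame"][250:310,400:470],None,fx=4,fy=4)
o=np.zeros((360,770,3),np.uint8);o[:360,:480]=a;o[:240,490:770]=b
cv2.imwrite("pics/lev.png",o[:,:,::-1])
E
```

```text
3.9 [ 433.06064852 -234.54210792  112.64705371] [ 0.84709307 -0.57011187  0.04184147]
```

View pics/lev.png

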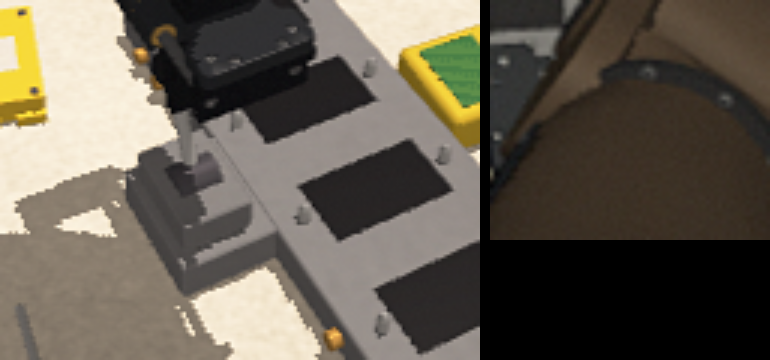

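Lever leans left now with the ball behind the gripper. A small nudge to the stop, then lift and go to the first module.

{"name": "drive_tool", "arguments": {
  "targets": [
    {"jaw":0,"travel":[0,0.003,0],"twist":0},
    {"jaw":0,"travel":[0,0.005,0],"twist":0},
    {"jaw":0,"travel":[0,0.005,0],"twist":0},
    {"jaw":0,"travel":[0,0.005,0],"twist":0}
  ]
}}

```text
t: 4.23
eef_pos: [432.4, -229.5, 111.5]
tcp_rot: [3.141, -0.0, -3.083]
ft_force: [-0.0, 0.3, 0.5]
opening: 0.003
grip_force: 0.0
```

{"name": "drive_tool", "arguments": {
  "targets": [
    {"jaw":0,"travel":[0,-0.015,0],"twist":0},
    {"jaw":0,"travel":[0,-0.015,-0.08],"twist":0},
    {"jaw":0,"travel":[0,-0.015,-0.08],"twist":0},
    {"jaw":0,"travel":[0,-0.015,-0.08],"twist":0}
  ]
}}

```text
t: 4.57
eef_pos: [435.3, -246.7, 197.2]
tcp_rot: [-3.136, 0.006, -3.083]
ft_force: [0.6, 0.5, 0.2]
opening: 0.007
grip_force: 0.0
```

```bash
python3 - <<'E'
from h import *
go((480,0,195,3.0),(425.3,137.8,120,2.945),(425.3,137.8,60,2.945),(425.3,137.8,33,2.945))
E
```

```text
[480.   0. 195.   3.] travel [-0.0591  0.2437  0.0022] twist 0.2 rows 7
[425.3 137.8 120.    2.9] travel [0.0736 0.1287 0.075 ] twist 0.055 rows 4
[425.3 137.8  60.    2.9] travel [0.   0.   0.06] twist 0.0 rows 2
[425.3 137.8  33.    2.9] travel [0.    0.    0.027] twist 0.0 rows 1
```

{"name": "drive_tool", "arguments": {
  "targets": [
    {"jaw":0,"travel":[-0.0591,0.2437,0],"twist":0.2},
    {"jaw":0,"travel":[-0.0591,0.2437,0],"twist":0.2},
    {"jaw":0,"travel":[-0.0591,0.2437,0],"twist":0.2},
    {"jaw":0,"travel":[-0.0591,0.2437,0],"twist":0.2},
    {"jaw":0,"travel":[-0.0591,0.2437,0],"twist":0.2},
    {"jaw":0,"travel":[-0.0591,0.2437,0],"twist":0.2},
    {"jaw":0,"travel":[-0.0591,0.2437,0],"twist":0.2},
    {"jaw":0,"travel":[-0.0591,0.2437,0],"twist":0.2}
  ]
}}

```text
t: 5.23
eef_pos: [478.5, 3.9, 191.6]
tcp_rot: [3.142, 0.0, 3.005]
ft_force: [-0.5, 0.3, 0.2]
opening: 0.004
grip_force: 0.0
```

{"name": "drive_tool", "arguments": {
  "targets": [
    {"jaw":0,"travel":[0.0736,0.1287,0.075],"twist":0.055},
    {"jaw":0,"travel":[0.0736,0.1287,0.075],"twist":0.055},
    {"jaw":0,"travel":[0.0736,0.1287,0.075],"twist":0.055},
    {"jaw":0,"travel":[0.0736,0.1287,0.075],"twist":0.055},
    {"jaw":0,"travel":[0.0736,0.1287,0.075],"twist":0.055},
    {"jaw":0,"travel":[0.0736,0.1287,0.075],"twist":0.055}
  ]
}}

```text
t: 5.73
eef_pos: [422.9, 139.9, 116.0]
tcp_rot: [-3.141, -0.002, 2.948]
ft_force: [0.8, -0.8, -0.4]
opening: 0.005
grip_force: 0.0
```

```bash
python3 - <<'E'
from h import *
c=read_camera("top");s=read_camera("side")
f=c["frame"].max(2);g=s["frame"].max(2)
r=np.zeros(f.shape,bool);r[266:292,408:435]=1
P=[cv2.minEnclosingCircle(k) for k in blobs((f<50)&r,20,400)];print(P)
r=np.zeros(f.shape,bool);r[315:356,310:345]=1
Q=[cv2.minEnclosingCircle(k) for k in blobs((g<50)&r,20,400)];print(Q)
X,e=tri(c,P[0][0],s,Q[0][0]);print(X,e)
go((425.3,137.8,60,2.945))
E
```

```text
[((419.9081726074219, 282.7244873046875), 9.152022361755371)]
[((340.0, 316.0), 4.123205661773682), ((325.30645751953125, 321.2742004394531), 6.813843727111816)]
[ 440.89077645 -211.05347032  131.21115622] 35.43665034640028
[425.3 137.8  60.    2.9] travel [-0.0013 -0.0008  0.057 ] twist -0.0 rows 2
```

{"name": "drive_tool", "arguments": {
  "targets": [
    {"jaw":0,"travel":[0,0,0.04],"twist":0},
    {"jaw":0,"travel":[0,0,0.057],"twist":0},
    {"jaw":0,"travel":[0,0,0.063],"twist":0},
    {"jaw":0,"travel":[0,0,0.068],"twist":0},
    {"jaw":0,"travel":[0,0,0.073],"twist":0},
    {"jaw":0,"travel":[0,0,0.078],"twist":0},
    {"jaw":0,"travel":[0,0,0.08],"twist":0},
    {"jaw":0,"travel":[0,0,0.082],"twist":0}
  ]
}}

```text
t: 6.5
eef_pos: [424.8, 139.9, 37.9]
tcp_rot: [3.14, 0.005, 2.946]
ft_force: [-14.5, -8.4, 89.4]
opening: 0.005
grip_force: 41.2
```

```bash
python3 - <<'E'
from h import *
s=read_camera("side");print(onz(s,(325.3,321.3),122))
print(state()["eef_pos"],state()["ft_force"])
cv2.imwrite("pics/tip1.png",cv2.resize(s["frame"][170:300,220:350],None,fx=4.5,fy=4.5)[:,:,::-1])
E
```

```text
[ 431.09306515 -207.02445689  122.        ]
[424.75965767 139.93153554  38.04768533] [-9.23279999 -8.44777668 61.48253783]
```

View pics/tip1.png

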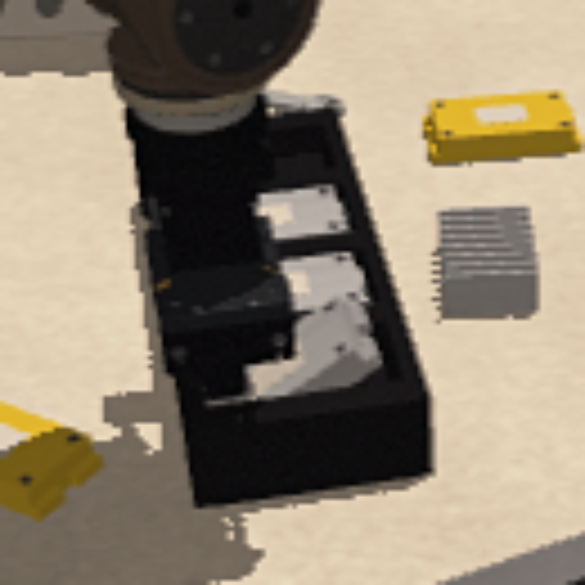

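The module is tipped (its far end shows at crop (340,350)), but the force is high. Retract and look again.

{"name": "drive_tool", "arguments": {
  "targets": [
    {"jaw":0,"travel":[0,0,-0.005],"twist":0},
    {"jaw":0,"travel":[0,0,-0.01],"twist":0},
    {"jaw":0,"travel":[0,0,-0.02],"twist":0},
    {"jaw":0,"travel":[0,0,-0.05],"twist":0},
    {"jaw":0,"travel":[0,0,-0.09],"twist":0},
    {"jaw":0,"travel":[0,0,-0.1],"twist":0},
    {"jaw":0,"travel":[-0.0,-0.1,-0.1],"twist":0},
    {"jaw":0,"travel":[-0.0,-0.1,-0.1],"twist":0}
  ]
}}

```text
t: 7.22
eef_pos: [407.4, 58.7, 136.0]
tcp_rot: [3.141, 0.004, 2.951]
ft_force: [1.0, -0.7, -0.5]
opening: 0.004
grip_force: 0.0
```

```bash
python3 - <<'E'
from h import *
s=read_camera("side");c=read_camera("top")
a=cv2.resize(s["frame"][190:290,240:330],None,fx=4,fy=4);b=cv2.resize(c["frame"][215:310,200:310],None,fx=3.5,fy=3.5)
o=np.zeros((400,760,3),np.uint8);o[:400,:360]=a;o[:b.shape[0],370:370+b.shape[1]]=b
cv2.imwrite("pics/tip2.png",o[:,:,::-1]);print(state()["eef_pos"],state()["ft_force"])
E
```

```text
[406.26740264  54.78716037 135.33845261] [ 0.52957884 -0.98580421 -0.40365697]
```

View pics/tip2.png

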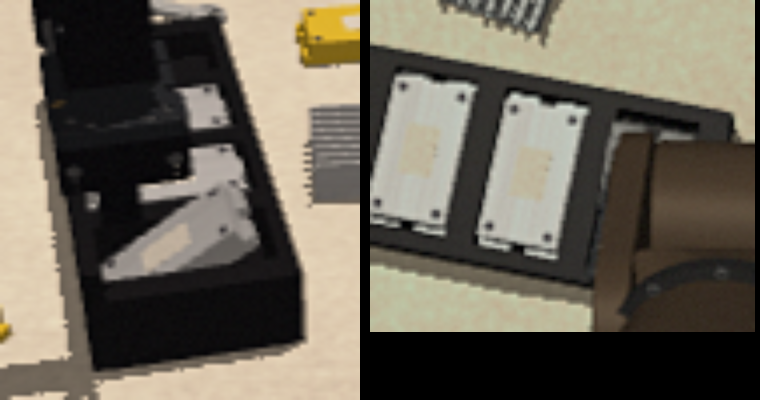

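The module leans tipped in its pocket, far-end top edge near side-crop (245,210). Now grip it there.

```bash
python3 - <<'E'
from h import *
s=read_camera("side")
ux=np.array([.981,-.195,0]);uy=np.array([.195,.981,0]);o=np.array([464.5,130,0])
for a,b,z in((27,28,81),(27,-28,81),(38,28,64),(38,-28,64)): print(((proj(s,o+a*ux+b*uy+[0,0,z])-[240,190])*4).round())
go((488,125.3,110,2.945),(488,125.3,58.5,2.945))
E
```

```text
[216. 177.]
[230. 226.]
[234. 196.]
[249. 246.]
[488.  125.3 110.    2.9] travel [-0.0658  0.0836  0.0253] twist -0.004 rows 3
[488.  125.3  58.5   2.9] travel [0.     0.     0.0515] twist 0.0 rows 2
```

{"name": "drive_tool", "arguments": {
  "targets": [
    {"jaw":0.85,"travel":[-0.0708,0.0836,0.0],"twist":-0.004},
    {"jaw":0.85,"travel":[-0.0708,0.0836,0.0],"twist":-0.004},
    {"jaw":0.85,"travel":[-0.0708,0.0836,0.0],"twist":-0.004},
    {"jaw":0.85,"travel":[-0.0708,0.0836,0.0],"twist":-0.004},
    {"jaw":0.85,"travel":[-0.0708,0.0836,0.0],"twist":-0.004},
    {"jaw":0.85,"travel":[-0.0708,0.0836,0.0],"twist":-0.004},
    {"jaw":0.85,"travel":[-0.0708,0.0836,0.0],"twist":-0.004},
    {"jaw":0.85,"travel":[-0.0708,0.0836,0.0],"twist":-0.004}
  ]
}}

```text
t: 8.03
eef_pos: [492.0, 126.4, 134.8]
tcp_rot: [3.142, -0.0, 2.949]
ft_force: [-0.7, -1.0, -0.3]
opening: 0.509
grip_force: 0.0
```

```bash
python3 - <<'E'
from h import *
go((493,124.3,58.5,2.945))
print(state()["opening"])
E
```

```text
[493.  124.3  58.5   2.9] travel [-0.0014 -0.0019  0.0763] twist 0.004 rows 2
0.5092027538675797
```

{"name": "drive_tool", "arguments": {
  "targets": [
    {"jaw":0.85,"travel":[-0.001,-0.002,0.0],"twist":0},
    {"jaw":0.85,"travel":[-0.001,-0.002,0.0],"twist":0},
    {"jaw":0.85,"travel":[-0.001,-0.002,0.0],"twist":0},
    {"jaw":0.85,"travel":[-0.001,-0.002,0.0],"twist":0},
    {"jaw":0.85,"travel":[-0.001,-0.002,0.03],"twist":0},
    {"jaw":0.85,"travel":[-0.001,-0.002,0.05],"twist":0},
    {"jaw":0.85,"travel":[-0.001,-0.002,0.07],"twist":0},
    {"jaw":0.85,"travel":[-0.001,-0.002,0.076],"twist":0}
  ]
}}

```text
t: 8.7
eef_pos: [492.2, 124.3, 56.4]
tcp_rot: [-3.141, -0.003, 2.95]
ft_force: [-0.4, 0.2, -0.8]
opening: 0.85
grip_force: 0.0
```

{"name": "drive_tool", "arguments": {
  "targets": [
    {"jaw":0.85,"travel":[0,0,0],"twist":0},
    {"jaw":0.5,"travel":[0,0,0],"twist":0},
    {"jaw":0.5,"travel":[0,0,0],"twist":0},
    {"jaw":0.5,"travel":[0,0,0],"twist":0},
    {"jaw":0.5,"travel":[0,0,0],"twist":0},
    {"jaw":0.4,"travel":[0,0,0],"twist":0},
    {"jaw":0.4,"travel":[0,0,0],"twist":0},
    {"jaw":0.4,"travel":[0,0,0],"twist":0}
  ]
}}

```text
t: 9.37
eef_pos: [493.6, 124.6, 59.1]
tcp_rot: [3.141, 0.001, 2.95]
ft_force: [0.2, -0.2, 4.4]
opening: 0.586
grip_force: 30.0
```

{"name": "drive_tool", "arguments": {
  "targets": [
    {"jaw":0.4,"travel":[0,0,-0.01],"twist":0},
    {"jaw":0.4,"travel":[0,0,-0.025],"twist":0},
    {"jaw":0.4,"travel":[0,0,-0.045],"twist":0},
    {"jaw":0.4,"travel":[0,0,-0.07],"twist":0},
    {"jaw":0.4,"travel":[0,0,-0.1],"twist":0},
    {"jaw":0.4,"travel":[0,0,-0.115],"twist":0},
    {"jaw":0.4,"travel":[0,0,-0.115],"twist":0}
  ]
}}

```text
t: 9.95
eef_pos: [494.2, 124.7, 177.0]
tcp_rot: [3.14, 0.005, 2.95]
ft_force: [-0.1, -0.6, -3.2]
opening: 0.591
grip_force: 30.0
```

```bash
python3 - <<'E'
from h import *
go((540,10,150,3.2008),(540,10,65,3.2008),(540,10,4,3.2008))
s=read_camera("side")
cv2.imwrite("pics/lift.png",cv2.resize(s["frame"][130:300,200:370],None,fx=3,fy=3)[:,:,::-1]);print(state()["opening"],state()["grip_force"])
E
```

```text
[540.   10.  150.    3.2] travel [-0.0668 -0.1039  0.027 ] twist -0.251 rows 4
[540.   10.   65.    3.2] travel [-0.     0.     0.085] twist 0.0 rows 3
[540.   10.    4.    3.2] travel [-0.     0.     0.061] twist 0.0 rows 2
0.5852549400365685 29.996273014694452
```

View pics/lift.png

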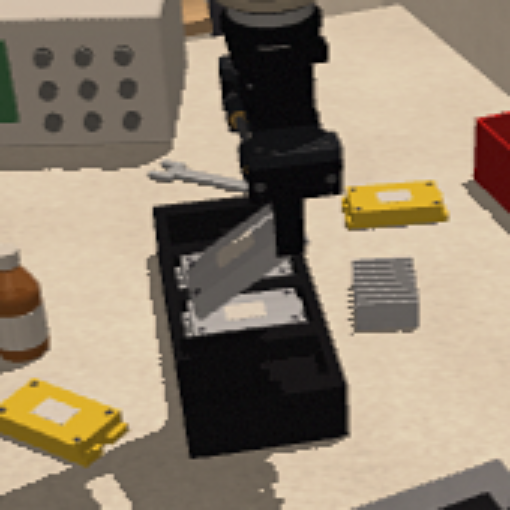

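Module held by its far end, tilted about 40°. I'll lay it flat on the clear table between tray and base to regrip it level.

{"name": "drive_tool", "arguments": {
  "targets": [
    {"jaw":0.4,"travel":[-0.0668,-0.1039,0.02],"twist":-0.251},
    {"jaw":0.4,"travel":[-0.0668,-0.1039,0.02],"twist":-0.251},
    {"jaw":0.4,"travel":[-0.0668,-0.1039,0.02],"twist":-0.251},
    {"jaw":0.4,"travel":[-0.0668,-0.1039,0.02],"twist":-0.251},
    {"jaw":0.4,"travel":[-0.0668,-0.1039,0.02],"twist":-0.251},
    {"jaw":0.4,"travel":[-0.0668,-0.1039,0.05],"twist":-0.251},
    {"jaw":0.4,"travel":[-0.0668,-0.1039,0.08],"twist":-0.251},
    {"jaw":0.4,"travel":[-0.0668,-0.1039,0.095],"twist":-0.251}
  ]
}}

```text
t: 10.67
eef_pos: [536.8, 10.9, 75.3]
tcp_rot: [3.141, -0.004, -3.083]
ft_force: [-0.2, -0.2, -3.0]
opening: 0.58
grip_force: 30.0
```

{"name": "drive_tool", "arguments": {
  "targets": [
    {"jaw":0.4,"travel":[0,0,0.012],"twist":0},
    {"jaw":0.4,"travel":[0,0,0.024],"twist":0},
    {"jaw":0.4,"travel":[0,0,0.036],"twist":0},
    {"jaw":0.4,"travel":[0,0,0.048],"twist":0},
    {"jaw":0.4,"travel":[0,0,0.06],"twist":0},
    {"jaw":0.4,"travel":[0,0,0.066],"twist":0},
    {"jaw":0.4,"travel":[0,0,0.071],"twist":0},
    {"jaw":0.4,"travel":[0,0,0.071],"twist":0}
  ]
}}

```text
t: 11.33
eef_pos: [538.3, 10.5, 6.8]
tcp_rot: [3.141, -0.002, -3.082]
ft_force: [0.2, 1.3, -1.8]
opening: 0.588
grip_force: 30.0
```

{"name": "drive_tool", "arguments": {
  "targets": [
    {"jaw":0.4,"travel":[0,0,0.003],"twist":0},
    {"jaw":0.8,"travel":[0,0,0.003],"twist":0},
    {"jaw":0.8,"travel":[0,0,0.003],"twist":0},
    {"jaw":0.8,"travel":[0,0,0.003],"twist":0},
    {"jaw":0.8,"travel":[0,0,0.003],"twist":0},
    {"jaw":0.8,"travel":[0,0,-0.03],"twist":0},
    {"jaw":0.8,"travel":[0,0,-0.07],"twist":0},
    {"jaw":0.8,"travel":[0,0,-0.11],"twist":0}
  ]
}}

```text
t: 12.0
eef_pos: [538.4, 9.7, 118.6]
tcp_rot: [3.141, -0.002, -3.083]
ft_force: [1.2, -0.4, 0.1]
opening: 0.797
grip_force: 0.0
```

```bash
python3 - <<'E'
from h import *
go((438,215,118,2.945))
E
```

```text
[438.  215.  118.    2.9] travel [0.0881 0.2108 0.0006] twist 0.256 rows 6
```

{"name": "drive_tool", "arguments": {
  "targets": [
    {"jaw":0,"travel":[0.0881,0.2108,0],"twist":0.256},
    {"jaw":0,"travel":[0.0881,0.2108,0],"twist":0.256},
    {"jaw":0,"travel":[0.0881,0.2108,0],"twist":0.256},
    {"jaw":0,"travel":[0.0881,0.2108,0],"twist":0.256},
    {"jaw":0,"travel":[0.0881,0.2108,0],"twist":0.256},
    {"jaw":0,"travel":[0.0881,0.2108,0],"twist":0.256},
    {"jaw":0,"travel":[0.0881,0.2108,0],"twist":0.256},
    {"jaw":0,"travel":[0.0881,0.2108,0],"twist":0.256}
  ]
}}

```text
t: 12.67
eef_pos: [438.1, 215.9, 117.9]
tcp_rot: [3.141, 0.0, 2.948]
ft_force: [1.1, -0.4, -0.9]
opening: 0.299
grip_force: 0.0
```

{"name": "drive_tool", "arguments": {
  "targets": [
    {"jaw":0,"travel":[0,0,0],"twist":0},
    {"jaw":0,"travel":[0,0,0],"twist":0},
    {"jaw":0,"travel":[0,0,0],"twist":0},
    {"jaw":0,"travel":[0,0,0],"twist":0}
  ]
}}

```text
t: 13.0
eef_pos: [439.0, 214.2, 117.6]
tcp_rot: [3.142, -0.0, 2.943]
ft_force: [-1.1, -0.3, -0.5]
opening: 0.032
grip_force: 0.0
```

```bash
python3 - <<'E'
from h import *
print(state()["eef_pos"],state()["opening"])
s=read_camera("side");c=read_camera("top")
a=cv2.resize(s["frame"][190:320,240:370],None,fx=3,fy=3);b=cv2.resize(c["frame"][200:310,260:370],None,fx=3.5,fy=3.5)
o=np.zeros((400,790,3),np.uint8);o[:390,:390]=a;o[:b.shape[0],400:400+b.shape[1]]=b
cv2.imwrite("pics/stage.png",o[:,:,::-1])
E
```

```text
[439.03810363 214.20526524 117.60243086] 0.03176715208564741
```

View pics/stage.png

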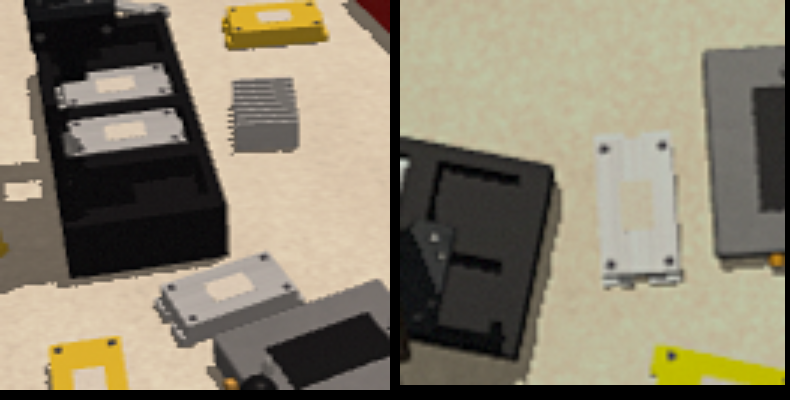

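Module 1 lies flat on the table, top-face screws at crop (604,149), (663,146), (610,265), (669,260). Press the next one while here, and measure the flat one.

{"name": "drive_tool", "arguments": {
  "targets": [
    {"jaw":0,"travel":[0,0,0.035],"twist":0},
    {"jaw":0,"travel":[0,0,0.056],"twist":0},
    {"jaw":0,"travel":[0,0,0.062],"twist":0},
    {"jaw":0,"travel":[0,0,0.066],"twist":0},
    {"jaw":0,"travel":[0,0,0.07],"twist":0},
    {"jaw":0,"travel":[0,0,0.074],"twist":0},
    {"jaw":0,"travel":[0,0,0.075],"twist":0}
  ]
}}

```text
t: 13.68
eef_pos: [438.8, 215.1, 42.9]
tcp_rot: [3.141, 0.001, 2.945]
ft_force: [-0.9, 0.6, -0.2]
opening: 0.004
grip_force: 0.0
```

{"name": "drive_tool", "arguments": {
  "targets": [
    {"jaw":0,"travel":[0,0,-0.02],"twist":0},
    {"jaw":0,"travel":[0,0,-0.05],"twist":0},
    {"jaw":0.8,"travel":[0,0,-0.08],"twist":0},
    {"jaw":0.8,"travel":[0,0,-0.08],"twist":0}
  ]
}}

```text
t: 14.02
eef_pos: [440.5, 215.8, 127.7]
tcp_rot: [3.138, 0.007, 2.945]
ft_force: [1.1, -0.1, 1.2]
opening: 0.093
grip_force: 0.0
```

```bash
cat >> h.py <<'E'
def screws(c,X,rad=42):
    "centre & yaw of a module top seen in top view near world X from its 4 dark screws"
    p=proj(c,np.array(X,float));x0,y0=(p-rad/1.0).astype(int);k=4;w=int(2*rad)
    f=cv2.resize(c["frame"][y0:y0+w,x0:x0+w].max(2),None,fx=k,fy=k,interpolation=cv2.INTER_CUBIC)
    m=(f>105).astype(np.uint8);cs,_=cv2.findContours(m,cv2.RETR_EXTERNAL,cv2.CHAIN_APPROX_NONE)
    cen=(p-[x0,y0]+.5)*k-.5
    cs=[q for q in cs if cv2.contourArea(q)>300*k*k/2];
    bh=cv2.morphologyEx(f,cv2.MORPH_BLACKHAT,np.ones((21,21),np.uint8))
    cs,_=cv2.findContours((bh>45).astype(np.uint8),cv2.RETR_EXTERNAL,cv2.CHAIN_APPROX_NONE)
    out=[]
    for q in cs:
        a=cv2.contourArea(q);M=cv2.moments(q)
        if 15<a<250: 
            u=(np.array([M["m10"],M["m01"]])/M["m00"]+.5)/k-.5+[x0,y0]; out.append(onz(c,u,X[2])[:2])
    return np.array(out)
E
python3 - <<'E'
from h import *
c=read_camera("top");a=onz(c,(327.6,258.6),20);print(a)
print((screws(c,a)-a[:2]).round(1),state()["eef_pos"])
E
```

```text
[496.710477     6.56043988  20.        ]
[[-46.1 -64.1]
 [-45.8 -98.4]
 [-40.4 104.4]
 [-41.9  19.8]
 [-39.3 -21.8]
 [-21.5 -28.9]
 [ 21.   93.2]
 [ 16.3 -26.7]
 [ 21.   62.5]
 [ 23.6 104.3]
 [ 42.   24.5]
 [ 44.4 -17.3]] [439.8406462  215.50767111 125.52262102]
```

```bash
python3 - <<'E'
from h import *
go((498,7.9,120,3.2008),(498,7.9,4,3.2008),(498,7.9,94,3.2008),(537.3,-102.5,94,3.2008),(537.3,-102.5,54,3.2008),(537.3,-102.5,33,3.2008))
E
```

```text
[498.    7.9 120.    3.2] travel [-0.0976 -0.1922  0.0055] twist -0.256 rows 6
[498.    7.9   4.    3.2] travel [-0.     0.     0.116] twist 0.0 rows 3
[498.    7.9  94.    3.2] travel [-0.    0.   -0.09] twist 0.0 rows 3
[ 537.3 -102.5   94.     3.2] travel [-0.0327 -0.1125 -0.    ] twist 0.0 rows 3
[ 537.3 -102.5   54.     3.2] travel [-0.    0.    0.04] twist 0.0 rows 1
[ 537.3 -102.5   33.     3.2] travel [-0.     0.     0.021] twist 0.0 rows 1
```

{"name": "drive_tool", "arguments": {
  "targets": [
    {"jaw":0.8,"travel":[-0.0976,-0.1922,0],"twist":-0.256},
    {"jaw":0.8,"travel":[-0.0976,-0.1922,0],"twist":-0.256},
    {"jaw":0.8,"travel":[-0.0976,-0.1922,0],"twist":-0.256},
    {"jaw":0.8,"travel":[-0.0976,-0.1922,0],"twist":-0.256},
    {"jaw":0.8,"travel":[-0.0976,-0.1922,0],"twist":-0.256},
    {"jaw":0.8,"travel":[-0.0976,-0.1922,0],"twist":-0.256},
    {"jaw":0.8,"travel":[-0.0976,-0.1922,0],"twist":-0.256},
    {"jaw":0.8,"travel":[-0.0976,-0.1922,0],"twist":-0.256}
  ]
}}

```text
t: 14.73
eef_pos: [496.5, 6.6, 122.0]
tcp_rot: [3.141, -0.001, -3.085]
ft_force: [0.1, 0.1, -0.1]
opening: 0.688
grip_force: 0.0
```

```bash
python3 - <<'E'
from h import *
go((498,7.9,4,3.2008))
print(state()["opening"])
E
```

```text
[498.    7.9   4.    3.2] travel [-0.0016  0.0012  0.118 ] twist -0.002 rows 3
0.688323644798476
```

{"name": "drive_tool", "arguments": {
  "targets": [
    {"jaw":0.8,"travel":[-0.001,0.001,0.0],"twist":0},
    {"jaw":0.8,"travel":[-0.001,0.001,0.03],"twist":0},
    {"jaw":0.8,"travel":[-0.001,0.001,0.07],"twist":0},
    {"jaw":0.8,"travel":[-0.001,0.001,0.1],"twist":0},
    {"jaw":0.8,"travel":[-0.001,0.001,0.117],"twist":0},
    {"jaw":0.8,"travel":[-0.001,0.001,0.117],"twist":0},
    {"jaw":0.8,"travel":[-0.001,0.001,0.117],"twist":0}
  ]
}}

```text
t: 15.32
eef_pos: [497.1, 9.7, 5.3]
tcp_rot: [3.141, -0.002, -3.081]
ft_force: [1.0, 0.6, -0.3]
opening: 0.797
grip_force: 0.0
```

{"name": "drive_tool", "arguments": {
  "targets": [
    {"jaw":0.4,"travel":[0,0,0],"twist":0},
    {"jaw":0.4,"travel":[0,0,0],"twist":0},
    {"jaw":0.4,"travel":[0,0,0],"twist":0},
    {"jaw":0.4,"travel":[0,0,0],"twist":0},
    {"jaw":0.4,"travel":[0,0,0],"twist":0},
    {"jaw":0.4,"travel":[0,0,0],"twist":0}
  ]
}}

```text
t: 15.82
eef_pos: [498.2, 8.5, 6.7]
tcp_rot: [-3.141, 0.002, -3.083]
ft_force: [-0.9, 2.9, 7.5]
opening: 0.587
grip_force: 30.0
```

```bash
python3 - <<'E'
from h import *
P=[]
for i in range(4): read_camera("top");s=state();P.append(np.r_[s["eef_pos"],s["tcp_rot"][2]])
P=np.array(P);print(P.round(3),P.mean(0),s["opening"],s["grip_force"],s["ft_force"])
E
```

```text
[[498.181   8.536   6.678  -3.082]
 [498.187   8.543   6.666  -3.082]
 [498.163   8.567   6.675  -3.082]
 [498.192   8.544   6.678  -3.082]] [498.18069806   8.54717685   6.67419696  -3.08243589] 0.5879117628034627 29.999333024024963 [-1.58984225  2.48053156  8.77084544]
```

{"name": "drive_tool", "arguments": {
  "targets": [
    {"jaw":0.4,"travel":[0,0,-0.02],"twist":0},
    {"jaw":0.4,"travel":[0,0,-0.06],"twist":0},
    {"jaw":0.4,"travel":[0,0,-0.09],"twist":0},
    {"jaw":0.4,"travel":[-0.0105,-0.0365,-0.09],"twist":0},
    {"jaw":0.4,"travel":[-0.0215,-0.075,-0.09],"twist":0},
    {"jaw":0.4,"travel":[-0.0325,-0.1131,-0.09],"twist":0},
    {"jaw":0.4,"travel":[-0.0325,-0.1131,-0.09],"twist":0},
    {"jaw":0.4,"travel":[-0.0325,-0.1131,-0.09],"twist":0}
  ]
}}

```text
t: 16.68
eef_pos: [536.8, -104.2, 95.6]
tcp_rot: [3.142, 0.0, -3.085]
ft_force: [0.7, 0.7, -3.6]
opening: 0.589
grip_force: 30.0
```

{"name": "drive_tool", "arguments": {
  "targets": [
    {"jaw":0.4,"travel":[0,0,0.02],"twist":0},
    {"jaw":0.4,"travel":[0,0,0.037],"twist":0},
    {"jaw":0.4,"travel":[0,0,0.037],"twist":0},
    {"jaw":0.4,"travel":[0,0,0.037],"twist":0}
  ]
}}

```text
t: 17.02
eef_pos: [536.1, -101.5, 58.3]
tcp_rot: [3.141, -0.002, -3.082]
ft_force: [0.0, -0.1, -2.0]
opening: 0.585
grip_force: 30.0
```

```bash
python3 - <<'E'
from h import *
s=read_camera("side");print(state()["eef_pos"],state()["opening"],state()["ft_force"])
go((537.3,-102.5,37,3.2008))
cv2.imwrite("pics/over1.png",cv2.resize(s["frame"][240:360,290:430],None,fx=5,fy=5)[:,:,::-1])
E
```

```text
[ 536.62748979 -101.75583217   59.04858421] 0.5871496776516734 [ 0.23103448  0.29353765 -2.2836281 ]
[ 537.3 -102.5   37.     3.2] travel [-0.0006 -0.0008  0.022 ] twist 0.001 rows 1
```

View pics/over1.png

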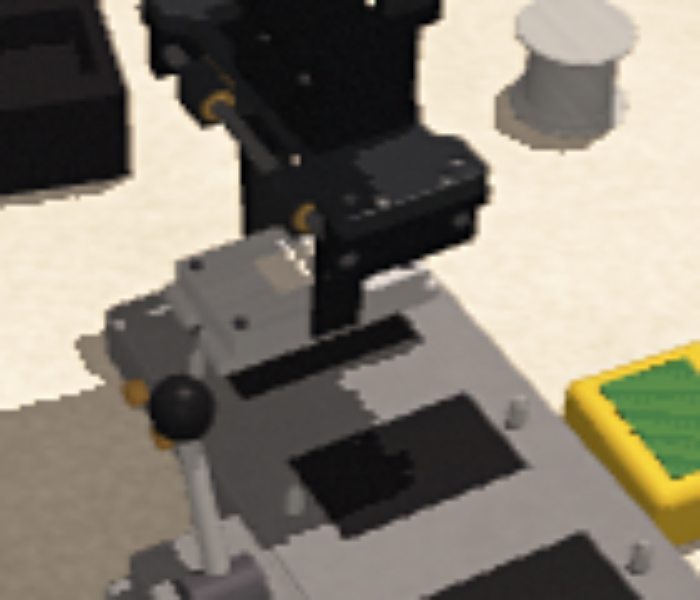

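Module hangs level over nest 1, lever off. Lower it.

{"name": "drive_tool", "arguments": {
  "targets": [
    {"jaw":0.4,"travel":[-0.0006,-0.0008,0.004],"twist":0},
    {"jaw":0.4,"travel":[-0.0006,-0.0008,0.008],"twist":0},
    {"jaw":0.4,"travel":[-0.0006,-0.0008,0.012],"twist":0},
    {"jaw":0.4,"travel":[-0.0006,-0.0008,0.016],"twist":0},
    {"jaw":0.4,"travel":[-0.0006,-0.0008,0.02],"twist":0},
    {"jaw":0.4,"travel":[-0.0006,-0.0008,0.0222],"twist":0},
    {"jaw":0.4,"travel":[-0.0006,-0.0008,0.0222],"twist":0}
  ]
}}

```text
t: 17.65
eef_pos: [537.3, -103.2, 36.6]
tcp_rot: [3.141, -0.0, -3.082]
ft_force: [-3.4, 0.2, 3.8]
opening: 0.586
grip_force: 30.0
```

{"name": "drive_tool", "arguments": {
  "targets": [
    {"jaw":0.75,"travel":[0,0,0],"twist":0},
    {"jaw":0.75,"travel":[0,0,0],"twist":0},
    {"jaw":0.75,"travel":[0,0,0],"twist":0},
    {"jaw":0.75,"travel":[0,0,0],"twist":0},
    {"jaw":0.75,"travel":[0,0,-0.03],"twist":0},
    {"jaw":0.75,"travel":[0,0,-0.07],"twist":0},
    {"jaw":0.75,"travel":[0,0,-0.1],"twist":0},
    {"jaw":0.75,"travel":[0,0,-0.1],"twist":0}
  ]
}}

```text
t: 18.32
eef_pos: [539.6, -103.8, 141.7]
tcp_rot: [-3.139, 0.008, -3.082]
ft_force: [1.0, -0.3, -0.3]
opening: 0.748
grip_force: 0.0
```

```bash
python3 - <<'E'
from h import *
go((507.4,202.8,130,2.945),(507.4,202.8,58.5,2.945))
E
```

```text
[507.4 202.8 130.    2.9] travel [0.0139 0.308  0.0117] twist 0.256 rows 8
[507.4 202.8  58.5   2.9] travel [0.     0.     0.0715] twist 0.0 rows 2
```

{"name": "drive_tool", "arguments": {
  "targets": [
    {"jaw":0.85,"travel":[0.0139,0.308,0.01],"twist":0.256},
    {"jaw":0.85,"travel":[0.0139,0.308,0.01],"twist":0.256},
    {"jaw":0.85,"travel":[0.0139,0.308,0.01],"twist":0.256},
    {"jaw":0.85,"travel":[0.0139,0.308,0.01],"twist":0.256},
    {"jaw":0.85,"travel":[0.0139,0.308,0.01],"twist":0.256},
    {"jaw":0.85,"travel":[0.0139,0.308,0.01],"twist":0.256},
    {"jaw":0.85,"travel":[0.0139,0.308,0.01],"twist":0.256},
    {"jaw":0.85,"travel":[0.0139,0.308,0.01],"twist":0.256}
  ]
}}

```text
t: 18.98
eef_pos: [504.4, 206.9, 126.0]
tcp_rot: [3.141, -0.0, 2.947]
ft_force: [0.0, 0.4, 0.7]
opening: 0.849
grip_force: 0.0
```

```bash
python3 - <<'E'
from h import *
go((507.4,202.8,58.5,2.945))
s=read_camera("side");c=read_camera("top")
Q=screws(c,(537.3,-102.5,50))-[537.3,-102.5];print(Q[np.abs(Q).max(1)<60].round(1))
a=cv2.resize(s["frame"][180:330,240:390],None,fx=3.5,fy=3.5)
cv2.imwrite("pics/m2.png",a[:,:,::-1])
E
```

```text
[507.4 202.8  58.5   2.9] travel [-0.0038 -0.0034  0.0675] twist 0.002 rows 2
[[-58.7 -20.3]
 [-43.4  17.2]
 [-41.1 -24.5]
 [ 40.2  22.4]
 [ 42.5 -19.4]
 [ 50.7   3.5]]
```

View pics/m2.png

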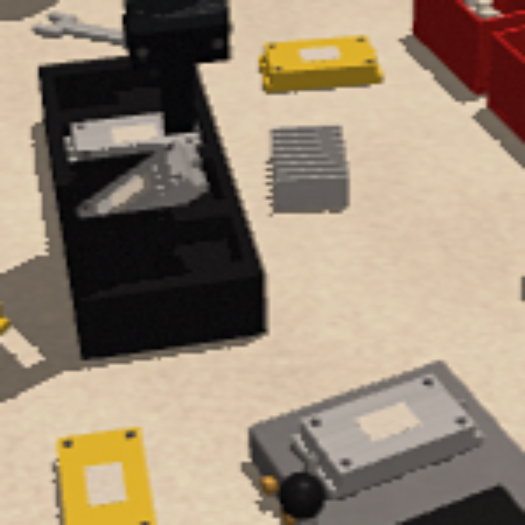

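Module 1 sits flat in nest 1 (screw centre within 1.2 mm of the nest). Module 2 leans tipped at crop (160,175). Now grip it, lift it and bring it to the table.

{"name": "drive_tool", "arguments": {
  "targets": [
    {"jaw":0.85,"travel":[-0.0035,-0.003,0.03],"twist":0},
    {"jaw":0.85,"travel":[-0.0035,-0.003,0.05],"twist":0},
    {"jaw":0.85,"travel":[-0.0035,-0.003,0.065],"twist":0},
    {"jaw":0.85,"travel":[-0.0035,-0.003,0.067],"twist":0},
    {"jaw":0.85,"travel":[-0.0035,-0.003,0.067],"twist":0},
    {"jaw":0.4,"travel":[-0.0035,-0.003,0.067],"twist":0},
    {"jaw":0.4,"travel":[-0.0035,-0.003,0.067],"twist":0},
    {"jaw":0.4,"travel":[-0.0035,-0.003,0.067],"twist":0}
  ]
}}

```text
t: 19.75
eef_pos: [508.7, 199.8, 60.4]
tcp_rot: [3.141, 0.002, 2.945]
ft_force: [-0.2, 1.0, -0.8]
opening: 0.695
grip_force: 0.0
```

{"name": "drive_tool", "arguments": {
  "targets": [
    {"jaw":0.4,"travel":[0,0,0],"twist":0},
    {"jaw":0.4,"travel":[0,0,0],"twist":0},
    {"jaw":0.4,"travel":[0,0,0],"twist":0},
    {"jaw":0.4,"travel":[0,0,-0.015],"twist":0},
    {"jaw":0.4,"travel":[0,0,-0.04],"twist":0},
    {"jaw":0.4,"travel":[0,0,-0.08],"twist":0},
    {"jaw":0.4,"travel":[0,0,-0.11],"twist":0},
    {"jaw":0.4,"travel":[0,0,-0.11],"twist":0}
  ]
}}

```text
t: 20.42
eef_pos: [510.1, 200.4, 175.0]
tcp_rot: [3.138, 0.008, 2.945]
ft_force: [1.0, 0.6, -1.7]
opening: 0.583
grip_force: 29.9
```

```bash
python3 - <<'E'
from h import *
print(state()["opening"],state()["grip_force"],state()["ft_force"])
go((540,10,150,3.2008))
E
```

```text
0.5832123667993966 29.930103623773903 [ 1.00524702  0.61605738 -1.6971803 ]
[540.   10.  150.    3.2] travel [-0.0665 -0.1809  0.025 ] twist -0.256 rows 5
```

{"name": "drive_tool", "arguments": {
  "targets": [
    {"jaw":0.4,"travel":[-0.0665,-0.1809,0.02],"twist":-0.256},
    {"jaw":0.4,"travel":[-0.0665,-0.1809,0.02],"twist":-0.256},
    {"jaw":0.4,"travel":[-0.0665,-0.1809,0.02],"twist":-0.256},
    {"jaw":0.4,"travel":[-0.0665,-0.1809,0.02],"twist":-0.256},
    {"jaw":0.4,"travel":[-0.0665,-0.1809,0.02],"twist":-0.256},
    {"jaw":0.4,"travel":[-0.0665,-0.1809,0.03],"twist":-0.256},
    {"jaw":0.4,"travel":[-0.0665,-0.1809,0.065],"twist":-0.256},
    {"jaw":0.4,"travel":[-0.0665,-0.1809,0.1],"twist":-0.256}
  ]
}}

```text
t: 21.08
eef_pos: [538.4, 8.7, 68.8]
tcp_rot: [-3.141, 0.003, -3.084]
ft_force: [0.1, -0.3, -3.8]
opening: 0.586
grip_force: 29.9
```

{"name": "drive_tool", "arguments": {
  "targets": [
    {"jaw":0.4,"travel":[0,0,0.012],"twist":0},
    {"jaw":0.4,"travel":[0,0,0.024],"twist":0},
    {"jaw":0.4,"travel":[0,0,0.036],"twist":0},
    {"jaw":0.4,"travel":[0,0,0.048],"twist":0},
    {"jaw":0.4,"travel":[0,0,0.06],"twist":0},
    {"jaw":0.4,"travel":[0,0,0.066],"twist":0},
    {"jaw":0.4,"travel":[0,0,0.069],"twist":0},
    {"jaw":0.4,"travel":[0,0,0.069],"twist":0}
  ]
}}

```text
t: 21.75
eef_pos: [538.7, 9.6, 1.4]
tcp_rot: [-3.141, 0.002, -3.082]
ft_force: [-0.4, 0.6, 15.0]
opening: 0.587
grip_force: 30.0
```

```bash
python3 - <<'E'
from h import *
read_camera("side");s=state();print(s["eef_pos"],s["opening"],s["grip_force"],s["ft_force"])
E
```

```text
[538.72513928   9.62695264   1.38914805] 0.585741863381604 29.99981928616762 [ 0.3921625   1.24791425 14.48757351]
```

{"name": "drive_tool", "arguments": {
  "targets": [
    {"jaw":0.8,"travel":[0,0,-0.002],"twist":0},
    {"jaw":0.8,"travel":[0,0,-0.002],"twist":0},
    {"jaw":0.8,"travel":[0,0,-0.002],"twist":0},
    {"jaw":0.8,"travel":[0,0,-0.002],"twist":0},
    {"jaw":0.8,"travel":[0,0,-0.03],"twist":0},
    {"jaw":0.8,"travel":[0,0,-0.07],"twist":0},
    {"jaw":0.8,"travel":[0,0,-0.11],"twist":0},
    {"jaw":0.8,"travel":[0,0,-0.11],"twist":0}
  ]
}}

```text
t: 22.47
eef_pos: [540.4, 9.2, 116.4]
tcp_rot: [-3.14, 0.008, -3.082]
ft_force: [-0.6, 0.8, 0.3]
opening: 0.8
grip_force: 0.0
```

```bash
python3 - <<'E'
from h import *
go((456.8,294.5,115,2.945))
E
```

```text
[456.8 294.5 115.    2.9] travel [0.0665 0.2897 0.0014] twist 0.256 rows 8
```

{"name": "drive_tool", "arguments": {
  "targets": [
    {"jaw":0,"travel":[0.0665,0.2897,0],"twist":0.256},
    {"jaw":0,"travel":[0.0665,0.2897,0],"twist":0.256},
    {"jaw":0,"travel":[0.0665,0.2897,0],"twist":0.256},
    {"jaw":0,"travel":[0.0665,0.2897,0],"twist":0.256},
    {"jaw":0,"travel":[0.0665,0.2897,0],"twist":0.256},
    {"jaw":0,"travel":[0.0665,0.2897,0],"twist":0.256},
    {"jaw":0,"travel":[0.0665,0.2897,0],"twist":0.256},
    {"jaw":0,"travel":[0.0665,0.2897,0],"twist":0.256}
  ]
}}

```text
t: 23.13
eef_pos: [452.6, 298.7, 110.2]
tcp_rot: [3.141, -0.0, 2.948]
ft_force: [0.2, -0.4, -0.5]
opening: 0.296
grip_force: 0.0
```

{"name": "drive_tool", "arguments": {
  "targets": [
    {"jaw":0,"travel":[0,0,0],"twist":0},
    {"jaw":0,"travel":[0,0,0],"twist":0},
    {"jaw":0,"travel":[0,0,0],"twist":0},
    {"jaw":0,"travel":[0,0,0],"twist":0},
    {"jaw":0,"travel":[0,0,0],"twist":0}
  ]
}}

```text
t: 23.55
eef_pos: [455.0, 293.4, 110.4]
tcp_rot: [-3.142, -0.0, 2.943]
ft_force: [0.3, 0.5, 0.2]
opening: 0.009
grip_force: 0.0
```

```bash
python3 - <<'E'
from h import *
go((456.8,294.5,43,2.945));print(state()["opening"])
c=read_camera("top");a=np.array([498,7.9]);Q=screws(c,(498,7.9,20))-a;print(Q[np.abs(Q).max(1)<70].round(1))
Q=screws(c,(537.3,-102.5,50))-[537.3,-102.5];print(Q[np.abs(Q).max(1)<60].round(1))
E
```

```text
[456.8 294.5  43.    2.9] travel [-0.0015  0.0014  0.0674] twist -0.002 rows 2
0.008668741964388963
[[-47.5 -65.4]
 [-46.3  17.2]
 [-43.7 -24.6]
 [-10.1 -30.3]
 [ 25.2 -28.1]
 [ 37.3  22.1]
 [ 39.8 -19.6]]
[[-58.7 -20.2]
 [-43.4  17.3]
 [-41.1 -24.4]
 [ 40.2  22.3]
 [ 42.5 -19.4]
 [ 50.6   3.5]]
```

{"name": "drive_tool", "arguments": {
  "targets": [
    {"jaw":0,"travel":[-0.001,0.001,0.035],"twist":0},
    {"jaw":0,"travel":[-0.001,0.001,0.05],"twist":0},
    {"jaw":0,"travel":[-0.001,0.001,0.055],"twist":0},
    {"jaw":0,"travel":[-0.001,0.001,0.059],"twist":0},
    {"jaw":0,"travel":[-0.001,0.001,0.063],"twist":0},
    {"jaw":0,"travel":[-0.001,0.001,0.067],"twist":0},
    {"jaw":0,"travel":[-0.001,0.001,0.068],"twist":0}
  ]
}}

```text
t: 24.18
eef_pos: [456.0, 295.4, 42.6]
tcp_rot: [3.141, 0.001, 2.945]
ft_force: [-0.0, 0.2, -0.6]
opening: 0.005
grip_force: 0.0
```

{"name": "drive_tool", "arguments": {
  "targets": [
    {"jaw":0,"travel":[0,0,-0.02],"twist":0},
    {"jaw":0,"travel":[0,0,-0.05],"twist":0},
    {"jaw":0.8,"travel":[0,0,-0.08],"twist":0},
    {"jaw":0.8,"travel":[0,0,-0.08],"twist":0}
  ]
}}

```text
t: 24.52
eef_pos: [457.6, 296.4, 127.7]
tcp_rot: [3.137, 0.006, 2.945]
ft_force: [1.5, 0.4, 0.7]
opening: 0.092
grip_force: 0.0
```

```bash
python3 - <<'E'
from h import *
read_camera("side");go((494.8,7,120,3.2008))
E
```

```text
[494.8   7.  120.    3.2] travel [-0.0936 -0.2761  0.0055] twist -0.256 rows 7
```

{"name": "drive_tool", "arguments": {
  "targets": [
    {"jaw":0.8,"travel":[-0.0936,-0.2761,0],"twist":-0.256},
    {"jaw":0.8,"travel":[-0.0936,-0.2761,0],"twist":-0.256},
    {"jaw":0.8,"travel":[-0.0936,-0.2761,0],"twist":-0.256},
    {"jaw":0.8,"travel":[-0.0936,-0.2761,0],"twist":-0.256},
    {"jaw":0.8,"travel":[-0.0936,-0.2761,0],"twist":-0.256},
    {"jaw":0.8,"travel":[-0.0936,-0.2761,0],"twist":-0.256},
    {"jaw":0.8,"travel":[-0.0936,-0.2761,0],"twist":-0.256},
    {"jaw":0.8,"travel":[-0.0936,-0.2761,0],"twist":-0.256}
  ]
}}

```text
t: 25.23
eef_pos: [494.0, 1.6, 122.0]
tcp_rot: [-3.141, 0.0, -3.086]
ft_force: [-0.6, 0.3, -0.5]
opening: 0.692
grip_force: 0.0
```

```bash
python3 - <<'E'
from h import *
read_camera("side");read_camera("side");go((494.8,7,4,3.2008));print(state()["opening"])
E
```

```text
[494.8   7.    4.    3.2] travel [-0.0015  0.0022  0.118 ] twist -0.004 rows 3
0.7642244584041094
```

{"name": "drive_tool", "arguments": {
  "targets": [
    {"jaw":0.8,"travel":[-0.0015,0.002,0.03],"twist":-0.002},
    {"jaw":0.8,"travel":[-0.0015,0.002,0.07],"twist":-0.002},
    {"jaw":0.8,"travel":[-0.0015,0.002,0.1],"twist":-0.002},
    {"jaw":0.8,"travel":[-0.0015,0.002,0.116],"twist":-0.002},
    {"jaw":0.8,"travel":[-0.0015,0.002,0.116],"twist":-0.002},
    {"jaw":0.8,"travel":[-0.0015,0.002,0.116],"twist":-0.002}
  ]
}}

```text
t: 25.83
eef_pos: [494.3, 9.8, 6.0]
tcp_rot: [3.141, -0.002, -3.079]
ft_force: [-0.1, 0.1, 0.3]
opening: 0.802
grip_force: 0.0
```

{"name": "drive_tool", "arguments": {
  "targets": [
    {"jaw":0.4,"travel":[0,0,0],"twist":0},
    {"jaw":0.4,"travel":[0,0,0],"twist":0},
    {"jaw":0.4,"travel":[0,0,0],"twist":0},
    {"jaw":0.4,"travel":[0,0,0],"twist":0},
    {"jaw":0.4,"travel":[0,0,0],"twist":0},
    {"jaw":0.4,"travel":[0,0,0],"twist":0}
  ]
}}

```text
t: 26.33
eef_pos: [495.4, 8.4, 7.5]
tcp_rot: [-3.141, 0.002, -3.08]
ft_force: [-0.8, 2.0, 8.9]
opening: 0.583
grip_force: 30.0
```

```bash
python3 - <<'E'
from h import *
read_camera("top");s=state();e=s["eef_pos"];print(e,s["opening"],s["ft_force"],s["tcp_rot"])
# offset of module centre in the grip carried over to nest 2
d=np.array([494.8,6.7])-e[:2];print(d)
g=np.array([542.5,-192.6])-[d[0],0]
go((g[0],g[1],e[2]+90,3.2008))
E
```

```text
[495.44795592   8.45148866   7.47712739] 0.5847233679738769 [-0.49456852  1.98836279  8.95841786] [-3.14139354e+00  2.04150278e-03 -3.08041388e+00]
[-0.64795592 -1.75148866]
[ 543.1 -192.6   97.5    3.2] travel [-0.0353 -0.2036 -0.09  ] twist 0.002 rows 6
```

{"name": "drive_tool", "arguments": {
  "targets": [
    {"jaw":0.4,"travel":[0,0,-0.02],"twist":0},
    {"jaw":0.4,"travel":[0,0,-0.06],"twist":0},
    {"jaw":0.4,"travel":[0,0,-0.09],"twist":0},
    {"jaw":0.4,"travel":[-0.007,-0.04,-0.09],"twist":0},
    {"jaw":0.4,"travel":[-0.014,-0.08,-0.09],"twist":0},
    {"jaw":0.4,"travel":[-0.021,-0.12,-0.09],"twist":0},
    {"jaw":0.4,"travel":[-0.028,-0.16,-0.09],"twist":0.002},
    {"jaw":0.4,"travel":[-0.0353,-0.2,-0.09],"twist":0.002}
  ]
}}

```text
t: 27.05
eef_pos: [542.2, -191.0, 96.8]
tcp_rot: [3.142, 0.0, -3.083]
ft_force: [-0.0, 1.2, -3.7]
opening: 0.585
grip_force: 30.0
```

{"name": "drive_tool", "arguments": {
  "targets": [
    {"jaw":0.4,"travel":[0,-0.0036,0.01],"twist":0},
    {"jaw":0.4,"travel":[0,-0.0036,0.025],"twist":0},
    {"jaw":0.4,"travel":[0,-0.0036,0.037],"twist":0},
    {"jaw":0.4,"travel":[0,-0.0036,0.037],"twist":0},
    {"jaw":0.4,"travel":[0,-0.0036,0.037],"twist":0}
  ]
}}

```text
t: 27.47
eef_pos: [542.2, -192.5, 59.2]
tcp_rot: [3.141, -0.001, -3.083]
ft_force: [0.6, 0.6, -2.4]
opening: 0.587
grip_force: 30.0
```

```bash
python3 - <<'E'
from h import *
s=read_camera("side");print(state()["eef_pos"],state()["opening"],state()["ft_force"])
go((543.1,-192.8,37,3.2008))
cv2.imwrite("pics/over2.png",cv2.resize(s["frame"][270:400,290:430],None,fx=4.5,fy=4.5)[:,:,::-1])
E
```

```text
[ 542.58146358 -192.54220926   59.83248844] 0.5836708828483218 [-0.36673832  0.37965467 -2.52748386]
[ 543.1 -192.8   37.     3.2] travel [-0.0005 -0.0003  0.0228] twist 0.0 rows 1
```

View pics/over2.png

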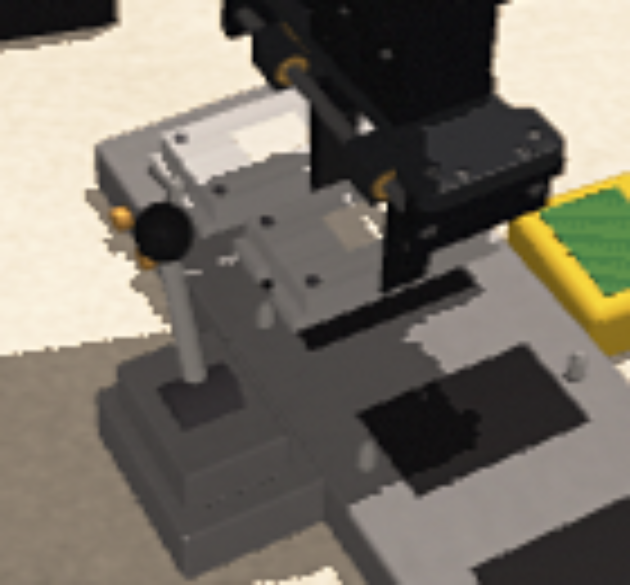

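Module 2 is level over nest 2, its notch (crop (268,288)) above the near peg (265,315). Lower, release and retreat.

{"name": "drive_tool", "arguments": {
  "targets": [
    {"jaw":0.4,"travel":[-0.0005,-0.0003,0.004],"twist":0},
    {"jaw":0.4,"travel":[-0.0005,-0.0003,0.008],"twist":0},
    {"jaw":0.4,"travel":[-0.0005,-0.0003,0.012],"twist":0},
    {"jaw":0.4,"travel":[-0.0005,-0.0003,0.016],"twist":0},
    {"jaw":0.4,"travel":[-0.0005,-0.0003,0.02],"twist":0},
    {"jaw":0.4,"travel":[-0.0005,-0.0003,0.0223],"twist":0},
    {"jaw":0.4,"travel":[-0.0005,-0.0003,0.0223],"twist":0}
  ]
}}

```text
t: 28.1
eef_pos: [543.0, -192.8, 37.4]
tcp_rot: [3.141, -0.0, -3.082]
ft_force: [-2.6, 1.4, 4.2]
opening: 0.588
grip_force: 30.0
```

{"name": "drive_tool", "arguments": {
  "targets": [
    {"jaw":0.75,"travel":[0,0,0],"twist":0},
    {"jaw":0.75,"travel":[0,0,0],"twist":0},
    {"jaw":0.75,"travel":[0,0,0],"twist":0},
    {"jaw":0.75,"travel":[0,0,0],"twist":0},
    {"jaw":0.75,"travel":[0,0,-0.03],"twist":0},
    {"jaw":0.75,"travel":[0,0,-0.07],"twist":0},
    {"jaw":0.75,"travel":[0,0,-0.1],"twist":0},
    {"jaw":0.75,"travel":[0,0,-0.1],"twist":0}
  ]
}}

```text
t: 28.77
eef_pos: [545.2, -193.9, 142.7]
tcp_rot: [-3.137, 0.007, -3.082]
ft_force: [0.5, -1.6, -0.7]
opening: 0.751
grip_force: 0.0
```

```bash
python3 - <<'E'
from h import *
read_camera("side");go((524.4,281,130,2.945),(524.4,281,58.5,2.945))
E
```

```text
[524.4 281.  130.    2.9] travel [-0.0083  0.4748  0.01  ] twist 0.256 rows 12
[524.4 281.   58.5   2.9] travel [0.     0.     0.0715] twist 0.0 rows 2
```

{"name": "drive_tool", "arguments": {
  "targets": [
    {"jaw":0.85,"travel":[-0.0042,0.2374,0.005],"twist":0.128},
    {"jaw":0.85,"travel":[-0.0042,0.2374,0.005],"twist":0.128},
    {"jaw":0.85,"travel":[-0.0042,0.2374,0.005],"twist":0.128},
    {"jaw":0.85,"travel":[-0.0042,0.2374,0.005],"twist":0.128},
    {"jaw":0.85,"travel":[-0.0042,0.2374,0.005],"twist":0.128},
    {"jaw":0.85,"travel":[-0.0042,0.2374,0.005],"twist":0.128},
    {"jaw":0.85,"travel":[-0.0042,0.2374,0.005],"twist":0.128}
  ]
}}

```text
t: 29.4
eef_pos: [532.0, 48.9, 130.9]
tcp_rot: [3.141, -0.002, 3.077]
ft_force: [-0.5, -0.2, -0.3]
opening: 0.853
grip_force: 0.0
```

```bash
python3 - <<'E'
from h import *
read_camera("side");go((524.4,281,130,2.945))
E
```

```text
[524.4 281.  130.    2.9] travel [0.0232 0.2332 0.001 ] twist 0.132 rows 6
```

{"name": "drive_tool", "arguments": {
  "targets": [
    {"jaw":0.85,"travel":[0.0232,0.233,0],"twist":0.132},
    {"jaw":0.85,"travel":[0.0232,0.233,0],"twist":0.132},
    {"jaw":0.85,"travel":[0.0232,0.233,0],"twist":0.132},
    {"jaw":0.85,"travel":[0.0232,0.233,0],"twist":0.132},
    {"jaw":0.85,"travel":[0.0232,0.233,0],"twist":0.132},
    {"jaw":0.85,"travel":[0.0232,0.233,0],"twist":0.132},
    {"jaw":0.85,"travel":[0.0232,0.233,0],"twist":0.132},
    {"jaw":0.85,"travel":[0.0232,0.233,0],"twist":0.132}
  ]
}}

```text
t: 30.12
eef_pos: [525.9, 278.7, 131.0]
tcp_rot: [-3.141, -0.001, 2.943]
ft_force: [-0.5, -0.5, 0.5]
opening: 0.848
grip_force: 0.0
```

```bash
python3 - <<'E'
from h import *
c=read_camera("top");s=read_camera("side");go((524.4,281,58.5,2.945))
for n in((537.3,-102.5),(542.5,-192.6)):
    Q=screws(c,(*n,50))-n;print(Q[np.abs(Q).max(1)<50].round(1))
cv2.imwrite("pics/m3.png",cv2.resize(s["frame"][170:370,230:430],None,fx=2.9,fy=2.9)[:,:,::-1])
E
```

```text
[524.4 281.   58.5   2.9] travel [0.0025 0.0035 0.0729] twist -0.005 rows 2
[[-43.4  17.3]
 [-41.  -24.4]
 [ 40.2  22.4]
 [ 42.6 -19.4]]
[[-43.6  17.9]
 [-41.1 -24. ]
 [-24.2  28.4]
 [  6.   30.2]
 [ 37.3  32. ]
 [ 40.6  23. ]
 [ 43.  -19.1]]
```

View pics/m3.png

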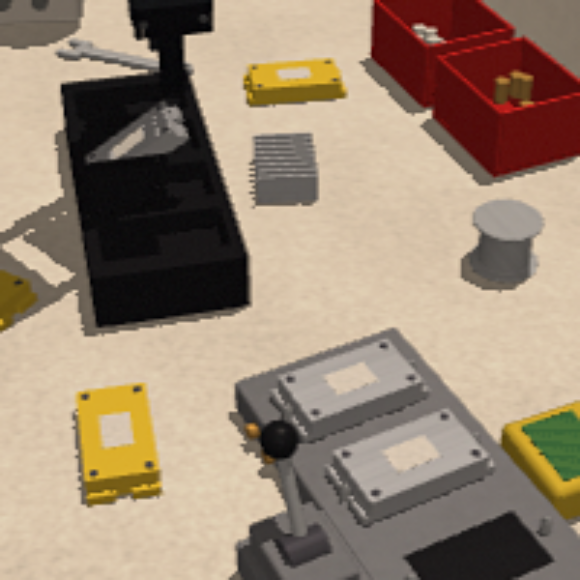

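Modules 1 and 2 sit flat in nests 1 and 2, and module 3 leans tipped in its pocket at crop (140,135). Grip module 3.

{"name": "drive_tool", "arguments": {
  "targets": [
    {"jaw":0.85,"travel":[0.002,0.003,0.03],"twist":0},
    {"jaw":0.85,"travel":[0.002,0.003,0.055],"twist":0},
    {"jaw":0.85,"travel":[0.002,0.003,0.069],"twist":0},
    {"jaw":0.85,"travel":[0.002,0.003,0.071],"twist":0},
    {"jaw":0.85,"travel":[0.002,0.003,0.071],"twist":0},
    {"jaw":0.4,"travel":[0.002,0.003,0.071],"twist":0},
    {"jaw":0.4,"travel":[0.002,0.003,0.071],"twist":0},
    {"jaw":0.4,"travel":[0.002,0.003,0.071],"twist":0}
  ]
}}

```text
t: 30.88
eef_pos: [525.3, 281.6, 62.3]
tcp_rot: [3.141, 0.001, 2.94]
ft_force: [-0.0, -0.3, -0.4]
opening: 0.695
grip_force: 0.0
```

{"name": "drive_tool", "arguments": {
  "targets": [
    {"jaw":0.4,"travel":[0,0,0],"twist":0},
    {"jaw":0.4,"travel":[0,0,0],"twist":0},
    {"jaw":0.4,"travel":[0,0,0],"twist":0},
    {"jaw":0.4,"travel":[0,0,-0.015],"twist":0},
    {"jaw":0.4,"travel":[0,0,-0.04],"twist":0},
    {"jaw":0.4,"travel":[0,0,-0.08],"twist":0},
    {"jaw":0.4,"travel":[0,0,-0.11],"twist":0},
    {"jaw":0.4,"travel":[0,0,-0.11],"twist":0}
  ]
}}

```text
t: 31.55
eef_pos: [526.6, 282.6, 176.8]
tcp_rot: [3.137, 0.007, 2.941]
ft_force: [-0.2, 0.6, -3.3]
opening: 0.583
grip_force: 29.9
```

```bash
python3 - <<'E'
from h import *
read_camera("side");print(state()["opening"],state()["grip_force"],state()["ft_force"])
go((540,10,150,3.2008))
E
```

```text
0.5888459873346015 29.94233250617981 [-0.905941    0.86722073 -3.4272112 ]
[540.   10.  150.    3.2] travel [-0.0683 -0.2639  0.0238] twist -0.26 rows 7
```

{"name": "drive_tool", "arguments": {
  "targets": [
    {"jaw":0.4,"travel":[-0.0683,-0.2639,0.02],"twist":-0.26},
    {"jaw":0.4,"travel":[-0.0683,-0.2639,0.02],"twist":-0.26},
    {"jaw":0.4,"travel":[-0.0683,-0.2639,0.02],"twist":-0.26},
    {"jaw":0.4,"travel":[-0.0683,-0.2639,0.02],"twist":-0.26},
    {"jaw":0.4,"travel":[-0.0683,-0.2639,0.02],"twist":-0.26},
    {"jaw":0.4,"travel":[-0.0683,-0.2639,0.02],"twist":-0.26},
    {"jaw":0.4,"travel":[-0.0683,-0.2639,0.02],"twist":-0.26},
    {"jaw":0.4,"travel":[-0.0683,-0.2639,0.04],"twist":-0.26}
  ]
}}

```text
t: 32.27
eef_pos: [539.9, 4.9, 131.5]
tcp_rot: [-3.141, 0.002, -3.086]
ft_force: [1.4, 0.2, -3.3]
opening: 0.586
grip_force: 29.9
```

```bash
python3 - <<'E'
from h import *
read_camera("side");print(state()["opening"],state()["grip_force"],state()["ft_force"])
go((540,10,3,3.2008))
E
```

```text
0.584844117306795 29.953886792063713 [-2.93642318  0.24667504 -7.4928316 ]
[540.   10.    3.    3.2] travel [-0.0026  0.0028  0.1238] twist -0.004 rows 3
```

{"name": "drive_tool", "arguments": {
  "targets": [
    {"jaw":0.4,"travel":[-0.002,0.003,0.03],"twist":-0.003},
    {"jaw":0.4,"travel":[-0.002,0.003,0.055],"twist":-0.003},
    {"jaw":0.4,"travel":[-0.002,0.003,0.067],"twist":-0.003},
    {"jaw":0.4,"travel":[-0.002,0.003,0.079],"twist":-0.003},
    {"jaw":0.4,"travel":[-0.002,0.003,0.091],"twist":-0.003},
    {"jaw":0.4,"travel":[-0.002,0.003,0.103],"twist":-0.003},
    {"jaw":0.4,"travel":[-0.002,0.003,0.113],"twist":-0.003},
    {"jaw":0.4,"travel":[-0.002,0.003,0.117],"twist":-0.003}
  ]
}}

```text
t: 32.98
eef_pos: [540.3, 13.2, 12.6]
tcp_rot: [3.141, -0.002, -3.079]
ft_force: [3.0, 1.1, 2.5]
opening: 0.586
grip_force: 30.0
```

{"name": "drive_tool", "arguments": {
  "targets": [
    {"jaw":0.4,"travel":[0,0,0.003],"twist":0},
    {"jaw":0.4,"travel":[0,0,0.003],"twist":0}
  ]
}}

```text
t: 33.15
eef_pos: [540.4, 12.9, 10.6]
tcp_rot: [3.141, -0.001, -3.079]
ft_force: [1.9, 0.4, -0.3]
opening: 0.588
grip_force: 30.0
```

{"name": "drive_tool", "arguments": {
  "targets": [
    {"jaw":0.4,"travel":[0,0,0.003],"twist":0},
    {"jaw":0.4,"travel":[0,0,0.006],"twist":0},
    {"jaw":0.4,"travel":[0,0,0.007],"twist":0},
    {"jaw":0.8,"travel":[0,0,0.007],"twist":0},
    {"jaw":0.8,"travel":[0,0,0.007],"twist":0},
    {"jaw":0.8,"travel":[0,0,0.005],"twist":0},
    {"jaw":0.8,"travel":[0,0,0.004],"twist":0},
    {"jaw":0.8,"travel":[0,0,-0.02],"twist":0}
  ]
}}

```text
t: 33.82
eef_pos: [539.1, 12.6, 28.8]
tcp_rot: [3.141, -0.005, -3.08]
ft_force: [-0.8, 1.1, -0.4]
opening: 0.793
grip_force: 0.0
```

{"name": "drive_tool", "arguments": {
  "targets": [
    {"jaw":0.8,"travel":[0,0,-0.04],"twist":0},
    {"jaw":0.8,"travel":[0,0,-0.08],"twist":0},
    {"jaw":0.8,"travel":[-0.04,0.04,-0.09],"twist":0},
    {"jaw":0.8,"travel":[-0.04,0.08,-0.09],"twist":0},
    {"jaw":0.8,"travel":[-0.04,0.12,-0.09],"twist":0},
    {"jaw":0.8,"travel":[-0.04,0.16,-0.09],"twist":0},
    {"jaw":0.8,"travel":[-0.04,0.2,-0.09],"twist":0},
    {"jaw":0.8,"travel":[-0.04,0.2,-0.09],"twist":0}
  ]
}}

```text
t: 34.48
eef_pos: [567.3, 220.1, 121.4]
tcp_rot: [3.141, 0.0, -3.075]
ft_force: [0.3, -0.3, 0.7]
opening: 0.799
grip_force: 0.0
```

```bash
python3 - <<'E'
from h import *
c=read_camera("top")
a=np.array([498,9]);Q=screws(c,(498,9,20))-a;Q=Q[np.abs(Q).max(1)<70];print(Q.round(1))
P=np.array([[-42,20],[-40,-22],[42,24.5],[44,-17]]);S=np.array([Q[np.argmin(np.linalg.norm(Q-p,axis=1))] for p in P])
m=a+S.mean(0);print(S,m,np.arctan2(*(S[2:].mean(0)-S[:2].mean(0))[::-1]))
go((*m,110,3.2008))
E
```

```text
[[-47.3 -66.6]
 [-43.1  19.4]
 [-40.6 -22.5]
 [-21.  -28.9]
 [ -8.3  64.9]
 [  4.3  62.5]
 [ 13.9 -26.6]
 [ 18.3  59.6]
 [ 40.8  24.2]
 [ 43.1 -17.3]]
[[-43.08548371  19.38420616]
 [-40.64475782 -22.49344836]
 [ 40.83103243  24.16154084]
 [ 43.13415753 -17.3473657 ]] [498.05873711   9.92623324] 0.059106312830170295
[498.1   9.9 110.    3.2] travel [ 0.0831 -0.2035  0.0112] twist 0.007 rows 6
```

{"name": "drive_tool", "arguments": {
  "targets": [
    {"jaw":0.8,"travel":[0.0831,-0.203,0.01],"twist":0.007},
    {"jaw":0.8,"travel":[0.0831,-0.203,0.01],"twist":0.007},
    {"jaw":0.8,"travel":[0.0831,-0.203,0.01],"twist":0.007},
    {"jaw":0.8,"travel":[0.0831,-0.203,0.01],"twist":0.007},
    {"jaw":0.8,"travel":[0.0831,-0.203,0.01],"twist":0.007},
    {"jaw":0.8,"travel":[0.0831,-0.203,0.01],"twist":0.007},
    {"jaw":0.8,"travel":[0.0831,-0.203,0.01],"twist":0.007},
    {"jaw":0.8,"travel":[0.0831,-0.203,0.01],"twist":0.007}
  ]
}}

```text
t: 35.2
eef_pos: [498.1, 6.0, 111.4]
tcp_rot: [3.142, 0.0, -3.089]
ft_force: [1.1, -0.4, 0.8]
opening: 0.799
grip_force: 0.0
```

```bash
python3 - <<'E'
from h import *
read_camera("side");read_camera("side");go((498.1,10.3,4,3.2008));print(state()["opening"])
E
```

```text
[498.1  10.3   4.    3.2] travel [0.0002 0.0029 0.1073] twist -0.004 rows 3
0.7958387632797502
```

{"name": "drive_tool", "arguments": {
  "targets": [
    {"jaw":0.8,"travel":[0,0.002,0.03],"twist":-0.003},
    {"jaw":0.8,"travel":[0,0.002,0.07],"twist":-0.003},
    {"jaw":0.8,"travel":[0,0.002,0.095],"twist":-0.003},
    {"jaw":0.8,"travel":[0,0.002,0.105],"twist":-0.003},
    {"jaw":0.8,"travel":[0,0.002,0.105],"twist":-0.003},
    {"jaw":0.8,"travel":[0,0.002,0.105],"twist":-0.003}
  ]
}}

```text
t: 35.8
eef_pos: [498.2, 9.6, 6.5]
tcp_rot: [3.141, -0.0, -3.082]
ft_force: [1.0, -0.3, 0.6]
opening: 0.797
grip_force: 0.0
```

{"name": "drive_tool", "arguments": {
  "targets": [
    {"jaw":0.4,"travel":[0,0,0],"twist":0},
    {"jaw":0.4,"travel":[0,0,0],"twist":0},
    {"jaw":0.4,"travel":[0,0,0],"twist":0},
    {"jaw":0.4,"travel":[0,0,0],"twist":0},
    {"jaw":0.4,"travel":[0,0,0],"twist":0},
    {"jaw":0.4,"travel":[0,0,0],"twist":0}
  ]
}}

```text
t: 36.3
eef_pos: [498.4, 9.0, 7.1]
tcp_rot: [-3.141, 0.002, -3.083]
ft_force: [-0.7, 1.3, 8.4]
opening: 0.59
grip_force: 30.0
```

```bash
python3 - <<'E'
from h import *
read_camera("top");s=state();e=s["eef_pos"];print(e,s["opening"],s["ft_force"],s["tcp_rot"])
go((547.7+e[0]-498.1,-282.8,e[2]+90,3.2008))
E
```

```text
[498.38430196   8.97437876   7.09959697] 0.5862174734378489 [-0.14611113  2.03907089  8.46501485] [-3.14152210e+00  1.70983441e-03 -3.08349935e+00]
[ 548.  -282.8   97.1    3.2] travel [-0.0326 -0.2942 -0.09  ] twist -0.001 rows 8
```

{"name": "drive_tool", "arguments": {
  "targets": [
    {"jaw":0.4,"travel":[0,0,-0.02],"twist":0},
    {"jaw":0.4,"travel":[0,0,-0.06],"twist":0},
    {"jaw":0.4,"travel":[0,0,-0.09],"twist":0},
    {"jaw":0.4,"travel":[-0.015,-0.038,-0.09],"twist":0},
    {"jaw":0.4,"travel":[-0.025,-0.078,-0.09],"twist":0},
    {"jaw":0.4,"travel":[-0.0326,-0.118,-0.09],"twist":0},
    {"jaw":0.4,"travel":[-0.0326,-0.158,-0.09],"twist":0},
    {"jaw":0.4,"travel":[-0.0326,-0.198,-0.09],"twist":0}
  ]
}}

```text
t: 37.02
eef_pos: [541.8, -188.7, 96.3]
tcp_rot: [3.142, 0.0, -3.083]
ft_force: [0.9, -0.1, -2.9]
opening: 0.586
grip_force: 30.0
```

{"name": "drive_tool", "arguments": {
  "targets": [
    {"jaw":0.4,"travel":[0,-0.038,0],"twist":0},
    {"jaw":0.4,"travel":[0,-0.075,0],"twist":0},
    {"jaw":0.4,"travel":[0,-0.0962,0.01],"twist":0},
    {"jaw":0.4,"travel":[0,-0.0962,0.025],"twist":0},
    {"jaw":0.4,"travel":[0,-0.0962,0.037],"twist":0},
    {"jaw":0.4,"travel":[0,-0.0962,0.037],"twist":0},
    {"jaw":0.4,"travel":[0,-0.0962,0.037],"twist":0}
  ]
}}

```text
t: 37.6
eef_pos: [547.2, -282.0, 58.6]
tcp_rot: [3.14, -0.002, -3.083]
ft_force: [0.2, 0.2, -1.7]
opening: 0.587
grip_force: 30.0
```

```bash
python3 - <<'E'
from h import *
s=read_camera("side");print(state()["eef_pos"],state()["opening"],state()["grip_force"],state()["ft_force"])
go((548,-282.9,37,3.2008))
cv2.imwrite("pics/over3.png",cv2.resize(s["frame"][290:420,310:450],None,fx=4.5,fy=4.5)[:,:,::-1])
E
```

```text
[ 547.63586966 -282.08045355   59.30945661] 0.5862356619196524 29.999354481697083 [ 0.57661781 -0.42651382 -2.70318043]
[ 548.  -282.9   37.     3.2] travel [-0.0003 -0.0008  0.0223] twist -0.0 rows 1
```

View pics/over3.png

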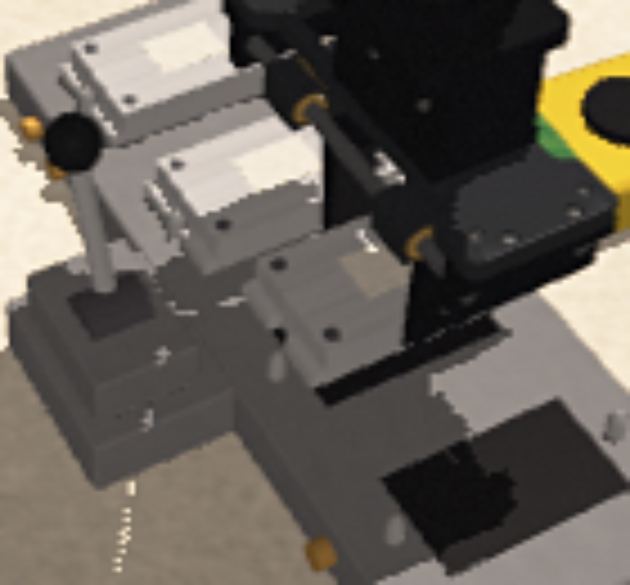

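Module 3 is level over nest 3, its notch (280,335) above the near peg (275,365). Lower.

{"name": "drive_tool", "arguments": {
  "targets": [
    {"jaw":0.4,"travel":[-0.0003,-0.0008,0.004],"twist":0},
    {"jaw":0.4,"travel":[-0.0003,-0.0008,0.008],"twist":0},
    {"jaw":0.4,"travel":[-0.0003,-0.0008,0.012],"twist":0},
    {"jaw":0.4,"travel":[-0.0003,-0.0008,0.016],"twist":0},
    {"jaw":0.4,"travel":[-0.0003,-0.0008,0.02],"twist":0},
    {"jaw":0.4,"travel":[-0.0003,-0.0008,0.0222],"twist":0},
    {"jaw":0.4,"travel":[-0.0003,-0.0008,0.0222],"twist":0}
  ]
}}

```text
t: 38.23
eef_pos: [547.8, -283.5, 37.1]
tcp_rot: [3.141, -0.0, -3.083]
ft_force: [-2.2, 1.1, 2.9]
opening: 0.586
grip_force: 30.0
```

{"name": "drive_tool", "arguments": {
  "targets": [
    {"jaw":0.75,"travel":[0,0,0],"twist":0},
    {"jaw":0.75,"travel":[0,0,0],"twist":0},
    {"jaw":0.75,"travel":[0,0,0],"twist":0},
    {"jaw":0.75,"travel":[0,0,0],"twist":0},
    {"jaw":0.75,"travel":[0,0,-0.03],"twist":0},
    {"jaw":0.75,"travel":[0,0,-0.07],"twist":0},
    {"jaw":0.75,"travel":[0,0,-0.11],"twist":0},
    {"jaw":0.75,"travel":[0,0,-0.15],"twist":0}
  ]
}}

```text
t: 38.9
eef_pos: [547.6, -283.5, 188.5]
tcp_rot: [3.141, -0.0, -3.083]
ft_force: [-0.2, -0.2, -0.3]
opening: 0.75
grip_force: 0.0
```

```bash
python3 - <<'E'
from h import *
read_camera("side");go((480,0,195,3.2008),(431,-155,195,3.2008),(431,-155,112,3.2008))
E
```

```text
[480.    0.  195.    3.2] travel [0.0533 0.2886 0.0018] twist -0.001 rows 8
[ 431.  -155.   195.     3.2] travel [ 0.0581 -0.1518 -0.    ] twist 0.0 rows 4
[ 431.  -155.   112.     3.2] travel [-0.     0.     0.083] twist 0.0 rows 2
```

{"name": "drive_tool", "arguments": {
  "targets": [
    {"jaw":0,"travel":[0.0533,0.2886,-0.005],"twist":0},
    {"jaw":0,"travel":[0.0533,0.2886,-0.005],"twist":0},
    {"jaw":0,"travel":[0.0533,0.2886,-0.005],"twist":0},
    {"jaw":0,"travel":[0.0533,0.2886,-0.005],"twist":0},
    {"jaw":0,"travel":[0.0533,0.2886,-0.005],"twist":0},
    {"jaw":0,"travel":[0.0533,0.2886,-0.005],"twist":0},
    {"jaw":0,"travel":[0.0533,0.2886,-0.005],"twist":0},
    {"jaw":0,"travel":[0.0533,0.2886,-0.005],"twist":0}
  ]
}}

```text
t: 39.62
eef_pos: [475.8, 6.2, 192.1]
tcp_rot: [3.141, -0.0, -3.08]
ft_force: [0.2, -0.4, 1.1]
opening: 0.246
grip_force: 0.0
```

```bash
python3 - <<'E'
from h import *
c=read_camera("top");s=read_camera("side");go((431,-155,195,3.2008),(431,-155,112,3.2008))
for n in((537.3,-102.5),(542.5,-192.6),(547.7,-282.5)):
    Q=screws(c,(*n,50))-n;Q=Q[np.abs(Q).max(1)<50]
    P=np.array([[-43,17],[-41,-24],[40,22.5],[43,-19]]);S=np.array([Q[np.argmin(np.linalg.norm(Q-p,axis=1))] for p in P]);print(S.round(1).tolist(),S.mean(0))
a=s["frame"][240:430,280:470];b=c["frame"][200:310,330:510]
o=np.zeros((380,790,3),np.uint8);o[:380,:380]=cv2.resize(a,(380,380));b=cv2.resize(b,(400,244));o[:244,390:790]=b
cv2.imwrite("pics/all.png",o[:,:,::-1])
E
```

```text
[ 431.  -155.   195.     3.2] travel [ 0.0563 -0.1545 -0.0029] twist 0.002 rows 4
[ 431.  -155.   112.     3.2] travel [-0.     0.     0.083] twist 0.0 rows 2
[[-21.9, 47.6], [-41.0, -24.4], [35.2, 11.7], [42.5, -19.5]] [3.71648328 3.8613552 ]
[[-43.7, 17.9], [-41.1, -23.9], [40.7, 23.0], [43.1, -19.2]] [-0.2565665  -0.54928775]
[[-43.4, 17.0], [-41.2, -24.8], [40.7, 22.2], [43.0, -20.0]] [-0.21709308 -1.38892792]
```

View pics/all.png

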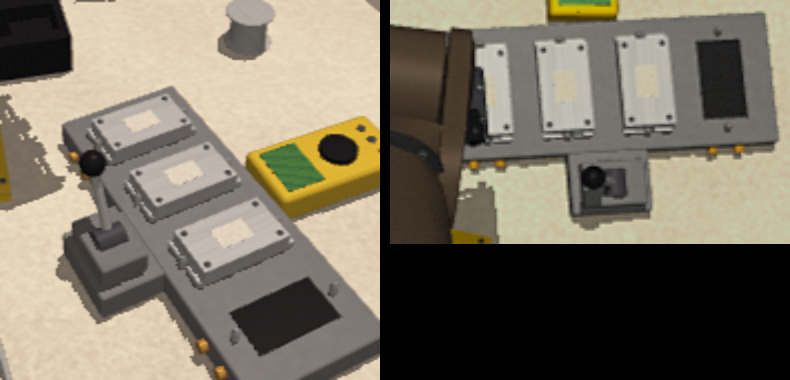

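All three modules are seated flat (nest 1's visible screws are unchanged), nest 4 is empty and the lever is off with its ball at top-crop (593,177). Now push it back on.

{"name": "drive_tool", "arguments": {
  "targets": [
    {"jaw":0,"travel":[0.0563,-0.1545,0],"twist":0},
    {"jaw":0,"travel":[0.0563,-0.1545,0],"twist":0},
    {"jaw":0,"travel":[0.0563,-0.1545,0],"twist":0},
    {"jaw":0,"travel":[0.0563,-0.1545,0],"twist":0},
    {"jaw":0,"travel":[0.0563,-0.1545,0],"twist":0},
    {"jaw":0,"travel":[0.0563,-0.1545,0],"twist":0},
    {"jaw":0,"travel":[0.0563,-0.1545,0],"twist":0}
  ]
}}

```text
t: 40.3
eef_pos: [430.6, -157.1, 191.7]
tcp_rot: [3.141, -0.0, -3.086]
ft_force: [-0.7, 0.1, 0.1]
opening: 0.004
grip_force: 0.0
```

{"name": "drive_tool", "arguments": {
  "targets": [
    {"jaw":0,"travel":[0,0,0.03],"twist":0},
    {"jaw":0,"travel":[0,0,0.065],"twist":0},
    {"jaw":0,"travel":[0,0,0.08],"twist":0},
    {"jaw":0,"travel":[0,0,0.08],"twist":0},
    {"jaw":0,"travel":[0,0,0.08],"twist":0}
  ]
}}

```text
t: 40.72
eef_pos: [430.9, -155.4, 111.7]
tcp_rot: [3.141, -0.001, -3.082]
ft_force: [0.5, -0.1, 0.5]
opening: 0.008
grip_force: 0.0
```

```bash
python3 - <<'E'
from h import *
read_camera("side");print(state()["opening"],state()["ft_force"]);go((433,-250,112,3.2008))
E
```

```text
0.0031341257409638274 [-0.5486446  -0.14647466  0.00162689]
[ 433.  -250.   112.     3.2] travel [ 0.0039 -0.0942  0.0005] twist 0.0 rows 3
```

{"name": "drive_tool", "arguments": {
  "targets": [
    {"jaw":0,"travel":[0.001,-0.02,0],"twist":0},
    {"jaw":0,"travel":[0.002,-0.035,0],"twist":0},
    {"jaw":0,"travel":[0.003,-0.05,0],"twist":0},
    {"jaw":0,"travel":[0.004,-0.065,0],"twist":0},
    {"jaw":0,"travel":[0.004,-0.08,0],"twist":0},
    {"jaw":0,"travel":[0.004,-0.09,0],"twist":0},
    {"jaw":0,"travel":[0.004,-0.095,0],"twist":0},
    {"jaw":0,"travel":[0.004,-0.095,0],"twist":0}
  ]
}}

```text
t: 41.43
eef_pos: [432.5, -252.1, 112.2]
tcp_rot: [-3.141, 0.001, -3.084]
ft_force: [-0.3, 1.8, -1.1]
opening: 0.002
grip_force: 0.0
```

{"name": "drive_tool", "arguments": {
  "targets": [
    {"jaw":0,"travel":[0,-0.002,0],"twist":0},
    {"jaw":0,"travel":[0,-0.004,0],"twist":0},
    {"jaw":0,"travel":[0,-0.004,0],"twist":0}
  ]
}}

```text
t: 41.68
eef_pos: [432.4, -255.0, 111.9]
tcp_rot: [3.141, -0.0, -3.083]
ft_force: [-1.1, 0.1, -0.2]
opening: 0.009
grip_force: 0.1
```

```bash
python3 - <<'E'
from h import *
read_camera("side");print(state()["eef_pos"],state()["ft_force"])
E
```

```text
[ 432.48042346 -254.98414512  111.88667423] [ 0.05150554 -0.29002508 -0.52504376]
```

{"name": "drive_tool", "arguments": {
  "targets": [
    {"jaw":0,"travel":[0,0.015,0],"twist":0},
    {"jaw":0,"travel":[0,0.02,-0.03],"twist":0},
    {"jaw":0,"travel":[0,0.02,-0.07],"twist":0},
    {"jaw":0,"travel":[0,0.02,-0.1],"twist":0},
    {"jaw":0,"travel":[-0.01,0.06,-0.1],"twist":0},
    {"jaw":0,"travel":[-0.02,0.1,-0.1],"twist":0},
    {"jaw":0,"travel":[-0.03,0.14,-0.1],"twist":0},
    {"jaw":0,"travel":[-0.04,0.18,-0.1],"twist":0}
  ]
}}

```text
t: 42.4
eef_pos: [461.3, -70.8, 212.1]
tcp_rot: [-3.142, 0.0, -3.084]
ft_force: [1.2, -0.0, 0.4]
opening: 0.004
grip_force: 0.0
```

{"name": "drive_tool", "arguments": {
  "targets": [
    {"jaw":0,"travel":[0,0.04,0],"twist":0},
    {"jaw":0,"travel":[0,0.08,0],"twist":0},
    {"jaw":0,"travel":[0,0.12,0],"twist":0},
    {"jaw":0,"travel":[0,0.16,0],"twist":0},
    {"jaw":0,"travel":[0,0.2,0],"twist":0},
    {"jaw":0,"travel":[0,0.2,0],"twist":0},
    {"jaw":0,"travel":[0,0.2,0],"twist":0}
  ]
}}

```text
t: 42.98
eef_pos: [449.1, 128.8, 211.9]
tcp_rot: [3.142, -0.0, -3.079]
ft_force: [0.1, 0.2, -0.5]
opening: 0.006
grip_force: 0.0
```

```bash
python3 - <<'E'
from h import *
c=read_camera("top");s=read_camera("side");g=s["frame"].max(2);f=c["frame"].max(2)
r=np.zeros(g.shape,bool);r[325:365,325:365]=1
for k in blobs((g<50)&r,20,400): q=cv2.minEnclosingCircle(k);print(q,onz(s,q[0],122))
r[:]=0;r[266:292,440:465]=1
for k in blobs((f<50)&r,20,400): q=cv2.minEnclosingCircle(k);print(q,onz(c,q[0],122))
for n in((537.3,-102.5),(542.5,-192.6),(547.7,-282.5)):
    Q=screws(c,(*n,50))-n;Q=Q[np.abs(Q).max(1)<50]
    P=np.array([[-43,17],[-41,-24],[40,22.5],[43,-19]]);S=np.array([Q[np.argmin(np.linalg.norm(Q-p,axis=1))] for p in P]);print(S.mean(0),np.ptp(S,axis=0))
print(state()["eef_pos"],state()["t"])
E
```

```text
((331.0, 359.0), 6.708303928375244) [ 404.18228968 -294.85661916  122.        ]
((342.0, 344.27777099609375), 7.361366271972656) [ 435.96191772 -272.04389203  122.        ]
((449.5, 277.6666564941406), 5.069073677062988) [ 436.33922388 -276.01453257  122.        ]
[-0.40941043 -1.09451142] [85.91469326 46.74459942]
[-0.26172754 -0.5584977 ] [86.68808345 47.00364837]
[-0.16725034 -1.35311333] [86.48645749 46.92549426]
[449.77743734 126.50094303 211.83910133] 43.0833
```

Ball is back near where it started (y about −274), but that may be just over the threshold; I'll push a few mm further, watching the force.

```bash
python3 - <<'E'
from h import *
go((433,-215,211.8,3.2008),(433,-225,112,3.2008),(433,-259,112,3.2008))
E
```

```text
[ 433.  -215.   211.8    3.2] travel [ 0.0369 -0.3399  0.    ] twist -0.0 rows 9
[ 433.  -225.   112.     3.2] travel [ 0.0006 -0.01    0.0998] twist 0.0 rows 3
[ 433.  -259.   112.     3.2] travel [ 0.002  -0.0339 -0.    ] twist 0.0 rows 1
```

{"name": "drive_tool", "arguments": {
  "targets": [
    {"jaw":0,"travel":[0.02,-0.17,0],"twist":0},
    {"jaw":0,"travel":[0.02,-0.17,0],"twist":0},
    {"jaw":0,"travel":[0.02,-0.17,0],"twist":0},
    {"jaw":0,"travel":[0.02,-0.17,0],"twist":0},
    {"jaw":0,"travel":[0.02,-0.17,0],"twist":0},
    {"jaw":0,"travel":[0.02,-0.17,0],"twist":0}
  ]
}}

```text
t: 43.58
eef_pos: [439.7, -47.5, 211.9]
tcp_rot: [-3.142, -0.0, -3.09]
ft_force: [-0.1, 0.5, 0.7]
opening: 0.004
grip_force: 0.0
```

{"name": "drive_tool", "arguments": {
  "targets": [
    {"jaw":0,"travel":[0.0169,-0.1699,0],"twist":0},
    {"jaw":0,"travel":[0.0169,-0.1699,0],"twist":0},
    {"jaw":0,"travel":[0.0169,-0.1699,0],"twist":0},
    {"jaw":0,"travel":[0.0169,-0.1699,0],"twist":0},
    {"jaw":0,"travel":[0.0169,-0.1699,0],"twist":0},
    {"jaw":0,"travel":[0.0169,-0.1699,0],"twist":0}
  ]
}}

```text
t: 44.08
eef_pos: [433.0, -216.3, 211.6]
tcp_rot: [3.141, -0.0, -3.087]
ft_force: [-0.2, 1.5, -0.5]
opening: 0.003
grip_force: 0.0
```

{"name": "drive_tool", "arguments": {
  "targets": [
    {"jaw":0,"travel":[0,-0.005,0.04],"twist":0},
    {"jaw":0,"travel":[0,-0.01,0.08],"twist":0},
    {"jaw":0,"travel":[0,-0.01,0.1],"twist":0},
    {"jaw":0,"travel":[0,-0.025,0.1],"twist":0},
    {"jaw":0,"travel":[0.002,-0.038,0.1],"twist":0},
    {"jaw":0,"travel":[0.002,-0.042,0.1],"twist":0},
    {"jaw":0,"travel":[0.002,-0.044,0.1],"twist":0},
    {"jaw":0,"travel":[0.002,-0.044,0.1],"twist":0}
  ]
}}

```text
t: 44.75
eef_pos: [434.2, -259.6, 113.1]
tcp_rot: [-3.14, 0.002, -3.084]
ft_force: [0.1, 0.0, 0.5]
opening: 0.007
grip_force: 0.0
```

{"name": "drive_tool", "arguments": {
  "targets": [
    {"jaw":0,"travel":[0,-0.0015,0],"twist":0},
    {"jaw":0,"travel":[0,-0.003,0],"twist":0},
    {"jaw":0,"travel":[0,-0.003,0],"twist":0}
  ]
}}

```text
t: 45.0
eef_pos: [434.0, -261.9, 112.3]
tcp_rot: [3.141, 0.0, -3.083]
ft_force: [1.2, 1.4, 1.8]
opening: 0.004
grip_force: 1.0
```

{"name": "drive_tool", "arguments": {
  "targets": [
    {"jaw":0,"travel":[0,-0.001,0],"twist":0},
    {"jaw":0,"travel":[0,-0.002,0],"twist":0},
    {"jaw":0,"travel":[0,-0.002,0],"twist":0}
  ]
}}

```text
t: 45.25
eef_pos: [433.9, -262.4, 112.2]
tcp_rot: [3.139, -0.001, -3.084]
ft_force: [1.2, 12.8, 8.0]
opening: 0.006
grip_force: 6.8
```

{"name": "drive_tool", "arguments": {
  "targets": [
    {"jaw":0,"travel":[0,0.015,0],"twist":0},
    {"jaw":0,"travel":[0,0.02,-0.03],"twist":0},
    {"jaw":0,"travel":[0,0.02,-0.07],"twist":0},
    {"jaw":0,"travel":[0,0.02,-0.1],"twist":0},
    {"jaw":0,"travel":[-0.01,0.06,-0.1],"twist":0},
    {"jaw":0,"travel":[-0.02,0.1,-0.1],"twist":0},
    {"jaw":0,"travel":[-0.03,0.14,-0.1],"twist":0},
    {"jaw":0,"travel":[-0.04,0.18,-0.1],"twist":0}
  ]
}}

```text
t: 45.92
eef_pos: [463.2, -80.1, 212.2]
tcp_rot: [-3.141, 0.001, -3.084]
ft_force: [1.7, -1.1, 0.0]
opening: 0.003
grip_force: 0.0
```

{"name": "drive_tool", "arguments": {
  "targets": [
    {"jaw":0,"travel":[0,0.04,0],"twist":0},
    {"jaw":0,"travel":[0,0.08,0],"twist":0},
    {"jaw":0,"travel":[0,0.12,0],"twist":0},
    {"jaw":0,"travel":[0,0.16,0],"twist":0},
    {"jaw":0,"travel":[0,0.2,0],"twist":0},
    {"jaw":0,"travel":[0,0.2,0],"twist":0},
    {"jaw":0,"travel":[0,0.2,0],"twist":0}
  ]
}}

```text
t: 46.5
eef_pos: [451.1, 119.7, 211.9]
tcp_rot: [-3.141, 0.0, -3.079]
ft_force: [-0.2, -0.0, -0.4]
opening: 0.004
grip_force: 0.0
```

```bash
python3 - <<'E'
from h import *
c=read_camera("top");s=read_camera("side");g=s["frame"].max(2);f=c["frame"].max(2)
r=np.zeros(g.shape,bool);r[325:360,330:365]=1
for k in blobs((g<50)&r,20,400): q=cv2.minEnclosingCircle(k);print(q,onz(s,q[0],122))
r[:]=0;r[266:292,440:465]=1
for k in blobs((f<50)&r,20,400): q=cv2.minEnclosingCircle(k);print(q,onz(c,q[0],122))
for n in((537.3,-102.5),(542.5,-192.6),(547.7,-282.5)):
    Q=screws(c,(*n,50))-n;Q=Q[np.abs(Q).max(1)<50]
    P=np.array([[-43,17],[-41,-24],[40,22.5],[43,-19]]);S=np.array([Q[np.argmin(np.linalg.norm(Q-p,axis=1))] for p in P]);print(S.mean(0),np.ptp(S,axis=0))
E
```

```text
((344.0946044921875, 348.1216125488281), 7.224069118499756) [ 435.58130097 -281.72638753  122.        ]
((451.8333435058594, 277.8333435058594), 5.2968549728393555) [ 435.92995598 -281.41543426  122.        ]
[-0.4272315  -1.10760721] [85.97183358 46.7264823 ]
[-0.27709578 -0.54202385] [86.58062639 47.08243244]
[-0.1942229  -1.38190239] [86.49452717 46.91817221]
```

The lever reached its stop (12.8 N, ball at y −281.5 in both views) and the modules are unmoved. Handing in.

```bash
python3 -c "
from cell import *
print(job_done())"
```

```text
the job is handed in; nothing more can be done
None
```

I switched the isolator off, seated all three modules from the tray flat in nests 1–3 (the fourth pocket was empty), pushed the lever back on to its stop, and handed the job in; no verdict came back.

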